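# Fit the splined bonsai turntable head and set the pot on it

### The arm

A 6-joint arm with a two-finger parallel gripper is mounted at the origin on the work surface. World frame = base frame: x ahead of the robot, y to its left, z up, the work surface at z = 0. Lengths are in m, angles in rad, forces in N, time in s.
With the tool pointing down it reaches from about 0.325 to 0.75 m from the base axis. Payload 7.6 kg.
Tool frame: the origin (TCP) lies midway between the tips of the shut fingers; the grasp point (between the pads) lies ctrl.hold_point_z behind it (ctrl.hold_point_z is the distance from the TCP to the grasp point, in m); z points along the fingers, y is the direction in which the jaws open and shut (so a half turn about z gives the same grasp; the last joint's range is limited). The gripper opens to 85 mm and grips with 20 to 120 N. Pads are 22 mm wide; open, the fingers measure 114 mm over their backs; the gripper's body (76 mm by 85 mm) begins 54 mm behind the grasp point. The pads swing forward as they close: fully open they stand 13 mm farther back than shut.
Start: joints at [-1.269, 0.052, 1.401, -0, 1.689, -0.07], TCP at [0.191, -0.489, 0.231] pointing down, gripper open.
Joint ranges: [-2.9, 2.9], [-0.91, 2.17], [0.12, 2.37], [-1.06, 4.2], [0.26, 2.73], [-2.93, 2.93]. Speed limits (rad/s): [2.57, 2.57, 3.01, 3.14, 3.14, 3.14].

### API

Orientations are given as [roll, pitch, yaw] about the fixed x, y, z axes, in that order (R = Rz(yaw) Ry(pitch) Rx(roll)).
In Python, from bench import ctrl gives the robot as it stands.
- The arm moves only by the shell command python3 -m pendant 'ROWS' [FORCE]. ROWS is JSON, a list of rows, each an object with "grip": the gripper command: -1 is shut, 1 is fully open, values between are in proportion; "dp": the shift along the tool's x, y, z in cm, a list of three; "rotation": the turn, a rotation vector about the tool's x, y, z in degrees, a list of three. A call has 1 to 20 rows; each row shifts and turns the pose as measured when the row begins, along the tool's axes as they then stand; what a row does not reach is not made up. A row lasts 1/12 s, in which the tool goes at most 41.7 mm and 7.16 degrees, less where a joint would pass 70% of its speed; a pose out of reach is approached as far as the arm can. A call with a gripper value outside its range is refused whole. The fingers move at their own pace and stop on an object; FORCE is the grip in N (left out, the last holds). Time passes only in rows, so rows that do not move let the fingers close. It gives the time, the measured TCP pose, the force and the opening at its end, in the units of the state.
- ctrl.get_obs(): the state, without advancing time (a new reading comes with each control period).
- ctrl.get_image(name): name is "scene" or "top" or "wrist"; returns a dict with "image" (400x640x3 uint8, blue, green, red), "fov_y" (degrees; the focal length in pixels is half the picture's height over the tangent of half this angle, whatever the lens; pixels are square), "cx", "cy" (the principal point, pixels), "extrinsics" (4x4, takes a point from world to camera coordinates); the wrist camera has in their place "hand_eye" (4x4, takes a point from camera to tool coordinates, whose origin is the TCP and whose axes are the flange's). Camera axes: x right, y up, looking along -z (the intrinsics and any distortion apply to the point x, -y, -z); pixel columns grow to the right and rows downward; lengths in m; the calibration is good to about 2 mm. The wrist camera is an equidistant fisheye: a pixel r from the principal point sees the ray r / f radians off the axis. A picture is of the moment at which its call begins: read the wrist's pose just before it. There is no depth.
- ctrl.hand_in(): hands the job in, once; it reports no verdict.
The state is a dict: "t": time; "joint_pos": joint angles; "joint_vel": joint speeds; "joint_torque": joint torques, N m; "position": TCP position; "ee_rot": TCP orientation; "contact_force": force on the tool from outside, world axes, zero at the start; "torque": the same for the moment, N m; "finger_gap": finger opening in m.
Only numpy, scipy, OpenCV 4.12 (cv2) and the standard library are available. Lean on these libraries where they do the work, as an engineer would, in place of code of your own. Each camera call takes 0.05 s, during which the arm holds its last target.

### The job

Put the loose turntable head onto the upright splined spindle of the turntable: rest it lightly on the spindle, rock it gently to and fro until the teeth mesh, and lower it fully home onto the spindle's shoulder, without ever forcing or dropping it. Then set the shallow white rectangular pot down gently, upright, in the middle of the seated head and let go. Leave the other things on the shelf where they are.

Things in the scene. Friction and masses are not known exactly. Their poses are not given: they have to be found in the camera images.
- base: The turntable's foot, fixed to the shelf: a grey round cast foot 156 mm across that steps up to a bearing housing 80 mm across, its top 50 mm above the shelf; a small black drag screw stands out of the housing along +x. Origin: centre of the underside, z up. It carries the upright steel spindle.
- seat (a point): Point on the spindle's axis, 60 mm above the shelf: the upper face of its round shoulder (54 mm across, 10 mm tall), where the head's hub comes to rest. Axes as the foot's, z up. The spindle turns about z against a steady drag of about 0.2 N m: a light rub does not turn it, but meshed teeth do.
- spline_top (a point): Point on the spindle's axis, 92 mm above the shelf: upper end of the six straight teeth (60 to 92 mm up; 28 mm across roots, 36 mm across tips, 7 mm wide, 60 deg apart, square-ended). Above it a plain tapered nose up to 104 mm (27 down to 18 mm across). The teeth start at any angle; these axes are the foot's and do not tell it: it must be seen or felt.
- head_center (a point): The loose turntable head, bare aluminium, about 0.5 kg: a disc 172 mm across, 8 mm thick, on a hexagonal hub 54 mm across flats. 48 mm tall in all, the disc's underside 40 mm above the hub's lower end; it starts standing on its hub. This point: on its axis, half-way up (24 mm above the lower end); z up. Two arms 50 mm wide along +x and -x join hub and rim.
- head_grip (a point): Middle of the hub's flat that faces the head's +y, 27 mm from its axis, 28 mm above the hub's lower end (another flat faces -y). Beside each of these two flats the disc has a D-shaped hand-hole, from the flat out to the rim's inner edge 62 mm from the axis, so the hub can be pinched from above through both, 54 mm wide along the head's y.
- head_bore (a point): Centre of the hub's lower end. The bore goes right through: six grooves at 0, 60, 120 ... deg from the head's +x, between lands 30 mm apart. It meshes with grooves over the teeth to within about 4 deg, in any of six ways, with 1 mm of play, and then slides down freely. Unmeshed, the nose enters but the hub stays 32 mm too high.
- pot_center (a point): The shallow white porcelain bonsai pot, about 0.22 kg: an open rectangular tray 90 mm long (its x), 60 mm wide (its y), 36 mm tall, walls 5 mm thick, on a low flat foot 80 x 50 mm (walls begin 5 mm above the underside). This point is its centre, half-way up (18 mm above its underside). z up.
- pliers_mid (a point): Bystander: stainless concave pliers 190 mm long, 11 mm thick, lying along this point's x. Point near the middle.
- tamper_mid (a point): Bystander: wooden tamping block 50 x 36 x 60 mm with a knob on top, 116 mm tall in all. Point 30 mm up.
- jar_mid (a point): Bystander: glass jar of pebbles with a screw cap, 74 mm across, 116 mm tall. Point half-way up.
- deep_pot_mid (a point): Bystander: deep round white pot, 72 mm across the rim, 75 mm tall. Point half-way up.
- reel_mid (a point): Bystander: reel of bonsai wire lying flat, 68 mm across, 30 mm tall. Point half-way up.
- scoop_mid (a point): Bystander: spoon-like steel scoop 190 mm long, lying along its own x. Point near the middle, 10 mm up.
- brush_mid (a point): Bystander: hand brush 180 mm long, lying along its own x. Point near the middle, 10 mm up.

How it is judged:
By the outcome, as a careful person would: the job done as asked, in the order asked, and still so for the second after the job is handed in, with the robot touching nothing.
It also fails if it takes over 61 s, if anything falls off the work surface, if the arm or the gripper's body presses on something with over 40 N, if the wrist force passes 120 N, or if a joint passes its speed limit or range.

## Working session

There is one attempt and no reset: what is moved stays moved. The work goes in short steps, Python scripts to look and compute and a shell command to move; the robot and the scene stay as the last step left them, time stands still between calls to the robot, and variables do not carry over. Pictures are saved under pics/ and viewed, and the job is handed in when it is done.

```bash
ls; mkdir -p pics
cat > h.py <<'E'
import numpy as np, cv2
from bench import ctrl
from scipy.spatial.transform import Rotation as R
def T_tool(o):
    T=np.eye(4);T[:3,:3]=R.from_euler('xyz',o['ee_rot']).as_matrix();T[:3,3]=o['position'];return T
def grab(name,save=None):
    o=ctrl.get_obs();d=ctrl.get_image(name)
    if name=='wrist': d['c2w']=T_tool(o)@np.array(d['hand_eye'])
    else: d['c2w']=np.linalg.inv(np.array(d['extrinsics']))
    d['fish']=name=='wrist'
    d['f']=200/np.tan(np.radians(d['fov_y'])/2)
    if save: cv2.imwrite('pics/'+save,d['image'])
    return d
def ray(d,u,v):
    x=(u-d['cx'])/d['f'];y=(v-d['cy'])/d['f']
    if d['fish']:
        r=np.hypot(x,y)+1e-12;c=np.array([x/r*np.sin(r),-y/r*np.sin(r),-np.cos(r)])
    else: c=np.array([x,-y,-1.])
    w=d['c2w'][:3,:3]@c
    return d['c2w'][:3,3],w/np.linalg.norm(w)
def onz(d,u,v,z):
    o,w=ray(d,u,v);return o+w*(z-o[2])/w[2]
def proj(d,p):
    c=(np.linalg.inv(d['c2w'])@np.r_[p,1])[:3];x,y,z=c[0],-c[1],-c[2]
    if d['fish']:
        n=np.hypot(x,y)+1e-12;t=np.arctan2(n,z);x,y=x/n*t,y/n*t
    else:x,y=x/z,y/z
    return np.array([d['cx']+d['f']*x,d['cy']+d['f']*y])
def st():
    o=ctrl.get_obs();print({k:np.round(o[k],4).tolist() for k in('t','position','ee_rot','contact_force','torque','finger_gap','joint_pos')})
E
python3 - <<'E'
from h import *
st();print(ctrl.hold_point_z)
for n in('scene','top','wrist'):
    d=grab(n,n+'0.png');print(n,d['fov_y'],d['cx'],d['cy'],d['f'],d['c2w'].round(3).tolist())
    if n=='wrist':print(np.round(d['hand_eye'],4).tolist())
    print({k for k in d})
E
```

```text
pics
{'t': 0.0, 'position': [0.1907, -0.4888, 0.2305], 'ee_rot': [-3.14, -0.0001, 0.3718], 'contact_force': [0.5938, -0.1657, -0.6358], 'torque': [-0.031, -0.0008, 0.0126], 'finger_gap': 0.0855, 'joint_pos': [-1.2693, 0.0528, 1.4017, 0.0, 1.6886, -0.0703]}
0.0187
scene 57.78322313765698 325.8452354774015 202.18756972473813 362.424776105802 [[-0.693, -0.547, 0.47, 1.196], [0.721, -0.539, 0.436, 0.61], [0.015, 0.64, 0.768, 1.146], [0.0, 0.0, 0.0, 1.0]]
{'f', 'fov_y', 'c2w', 'fish', 'cy', 'extrinsics', 'cx', 'image'}
top 48.73077033716611 321.015981866706 205.80387288436788 441.6065242128661 [[-0.029, 0.994, -0.105, 0.391], [-1.0, -0.028, 0.014, 0.015], [0.011, 0.106, 0.994, 1.651], [0.0, 0.0, 0.0, 1.0]]
{'f', 'fov_y', 'c2w', 'fish', 'cy', 'extrinsics', 'cx', 'image'}
wrist 65.70646984690485 312.117712745065 196.96350059871466 309.70691628693146 [[0.364, 0.888, 0.281, 0.262], [-0.931, 0.347, 0.108, -0.462], [-0.002, -0.301, 0.954, 0.373], [0.0, 0.0, 0.0, 1.0]]
[[0.0005, 0.9536, 0.301, 0.0763], [1.0, -0.0005, 0.0, 0.0003], [0.0002, 0.301, -0.9536, -0.1422], [0.0, 0.0, 0.0, 1.0]]
{'hand_eye', 'f', 'fov_y', 'c2w', 'fish', 'cy', 'cx', 'image'}
```

View pics/scene0.png

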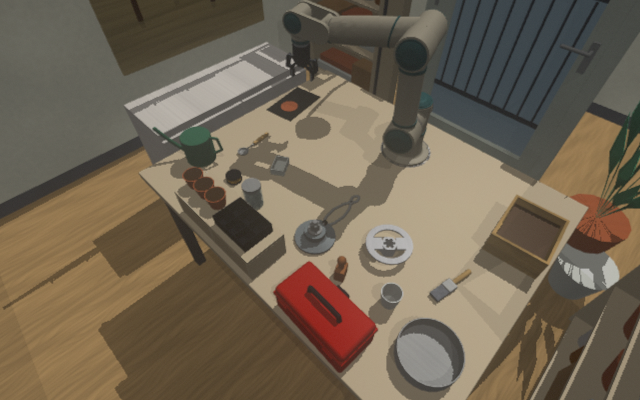

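View pics/top0.png

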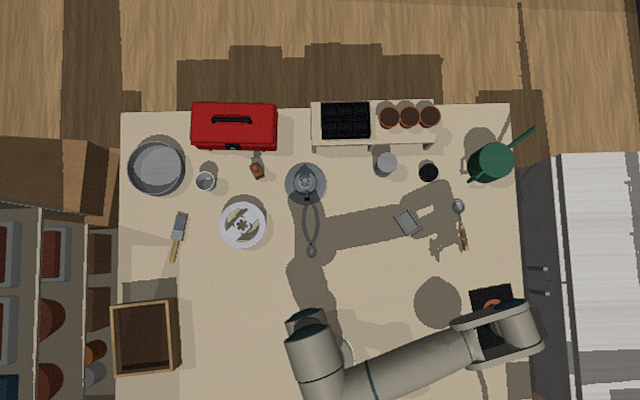

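View pics/wrist0.png

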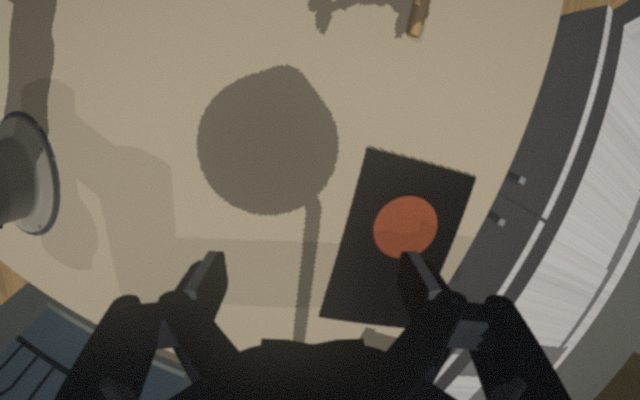

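Run:
```python
from h import *
d=grab('top')
for n,u,v,z in(('head',243,225,.048),('base',305,183,.05),('nose',306,181,.1),('pot',407,222,.036),('tamper',257,170,.1)):
    print(n,onz(d,u,v,z).round(3))
im=d['image'];
cv2.imwrite('pics/topz.png',cv2.resize(im[140:280,170:480],None,fx=2.58,fy=2.58,interpolation=cv2.INTER_CUBIC))
d=grab('scene');im=d['image']
cv2.imwrite('pics/scz.png',cv2.resize(im[190:310,260:430],None,fx=4,fy=4,interpolation=cv2.INTER_CUBIC))
```

```text
head [0.499 0.278 0.048]
base [0.647 0.049 0.05 ]
nose [0.646 0.044 0.1  ]
pot [ 0.494 -0.321  0.036]
tamper [0.69  0.217 0.1  ]
```

View pics/topz.png

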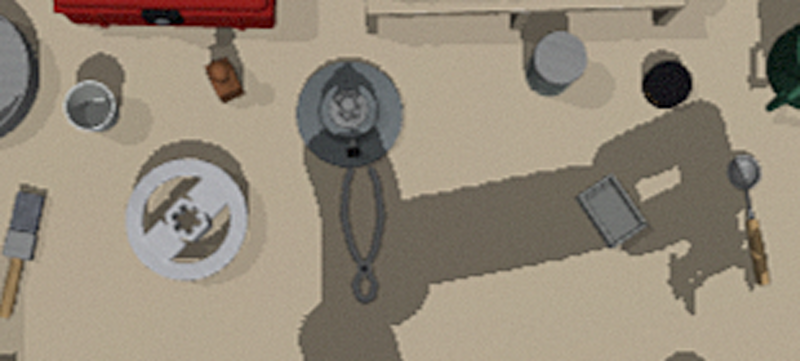

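View pics/scz.png

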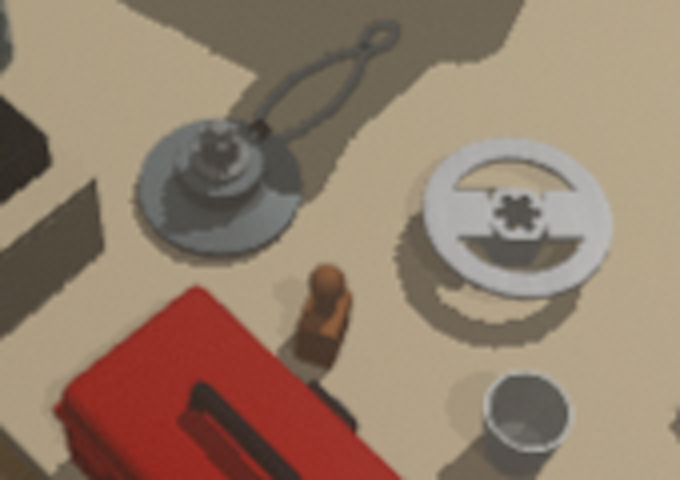

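Run:
```python
from h import *
d=grab('scene')
a=onz(d,260+437/4,190+212/4,.048);b=onz(d,260+602/4,190+216/4,.048);print(a,b,np.degrees(np.arctan2(*(b-a)[1::-1])))
c=onz(d,260+517/4,190+212/4,.048);print(c)
d=grab('top');s=2.58
a=onz(d,170+170/s,140+197/s,.048);b=onz(d,170+205/s,140+242/s,.048);print('holes top',a,b,np.degrees(np.arctan2(*(b-a)[1::-1])))
p=[onz(d,170+u/s,140+v/s,.036)[:2] for u,v in((578,194),(613,177),(650,228),(614,248))];print('pot',np.round(p,3),np.mean(p,0))
```

```text
[0.55262077 0.23182683 0.048     ] [0.45134172 0.34127413 0.048     ] 132.7801938862707
[0.50184506 0.28361661 0.048     ]
holes top [0.53126903 0.30305933 0.048     ] [0.46652806 0.25461569 0.048     ] -143.1936364754278
pot [[ 0.52  -0.275]
 [ 0.543 -0.326]
 [ 0.469 -0.375]
 [ 0.442 -0.323]] [ 0.49357629 -0.32470597]
```

```bash
python3 -m pendant '[{"grip":1,"dp":[2.97,-1.69,0],"rotation":[0,0,0]},{"grip":1,"dp":[2.97,-1.69,0],"rotation":[0,0,0]},{"grip":1,"dp":[2.97,-1.69,0],"rotation":[0,0,0]},{"grip":1,"dp":[2.97,-1.69,0],"rotation":[0,0,0]},{"grip":1,"dp":[2.97,-1.69,0],"rotation":[0,0,0]},{"grip":1,"dp":[2.97,-1.69,0],"rotation":[0,0,0]},{"grip":1,"dp":[2.97,-1.69,0],"rotation":[0,0,0]},{"grip":1,"dp":[2.97,-1.69,0],"rotation":[0,0,0]}]'; python3 -c "
from h import *
grab('wrist','w1.png')"
```

```text
t: 1.02
position: [0.3657, -0.2724, 0.2298]
ee_rot: [-3.141, 0.001, 0.36]
contact_force: [-0.0, -0.1, 0.5]
finger_gap: 0.085
```

View pics/w1.png

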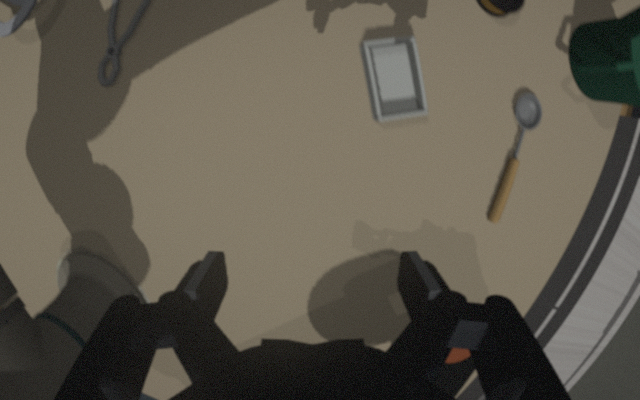

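```bash
python3 -m pendant '[{"grip":1,"dp":[2.97,-1.69,0],"rotation":[0,0,0]},{"grip":1,"dp":[2.97,-1.69,0],"rotation":[0,0,0]},{"grip":1,"dp":[2.97,-1.69,0],"rotation":[0,0,0]},{"grip":1,"dp":[2.97,-1.69,0],"rotation":[0,0,0]},{"grip":1,"dp":[2.97,-1.69,0],"rotation":[0,0,0]},{"grip":1,"dp":[2.97,-1.69,0],"rotation":[0,0,0]},{"grip":1,"dp":[2.97,-1.69,0],"rotation":[0,0,0]},{"grip":1,"dp":[2.97,-1.69,0],"rotation":[0,0,0]},{"grip":1,"dp":[2.97,-1.69,0],"rotation":[0,0,0]},{"grip":1,"dp":[2.97,-1.69,0],"rotation":[0,0,0]},{"grip":1,"dp":[1.5,-0.8,0],"rotation":[0,0,0]},{"grip":1,"dp":[0,0,0],"rotation":[0,0,0]}]'; python3 -c "
from h import *
d=grab('wrist','w2.png');st()
im=d['image'];cv2.imwrite('pics/w2z.png',cv2.resize(im[20:260,150:470],None,fx=2.4,fy=2.4,interpolation=cv2.INTER_CUBIC))"
```

```text
t: 2.07
position: [0.6074, 0.026, 0.2298]
ee_rot: [-3.141, -0.002, 0.367]
contact_force: [-0.1, -0.5, -0.3]
finger_gap: 0.0855
{'t': 2.1167, 'position': [0.6067, 0.025, 0.2297], 'ee_rot': [-3.1415, -0.0017, 0.3667], 'contact_force': [0.3763, 0.5636, -0.3672], 'torque': [-0.0648, 0.057, 0.0201], 'finger_gap': 0.0853, 'joint_pos': [-0.0199, 0.2855, 1.1434, 0.0007, 1.7111, 1.1843]}
```

View pics/w2.png

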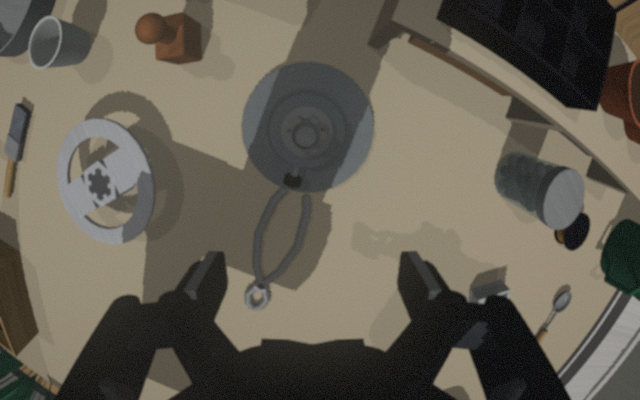

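View pics/w2z.png

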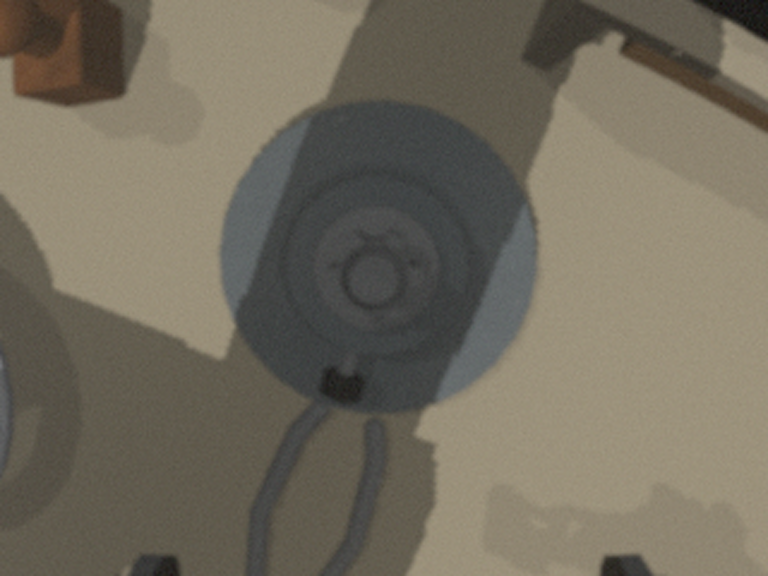

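```bash
cat >> h.py <<'E'
def rect(d,c,z,half=.04,n=600):
    g=np.linspace(-half,half,n);m=np.zeros((n,n,2),np.float32)
    # row 0 = +x side, col 0 = +y side
    X,Y=np.meshgrid(c[0]-g,c[1]-g,indexing='ij')
    P=np.stack([X,Y,np.full_like(X,z),np.ones_like(X)],-1)@np.linalg.inv(d['c2w']).T
    x,y,zz=P[...,0],-P[...,1],-P[...,2]
    if d['fish']:
        r=np.hypot(x,y)+1e-12;t=np.arctan2(r,zz);x,y=x/r*t,y/r*t
    else:x,y=x/zz,y/zz
    return cv2.remap(d['image'],(d['cx']+d['f']*x).astype(np.float32),(d['cy']+d['f']*y).astype(np.float32),cv2.INTER_CUBIC)
E
python3 - <<'E'
from h import *
d=grab('wrist')
a=onz(d,305.4,135.8,.104);print('nose',a)
ims=[]
for z in(.06,.092):
    r=cv2.cvtColor(rect(d,a,z,.035,400),cv2.COLOR_BGR2GRAY)
    ims.append(cv2.normalize(cv2.GaussianBlur(r,(0,0),2),None,0,255,cv2.NORM_MINMAX))
cv2.imwrite('pics/sp.png',np.hstack(ims))
# foot circle
g=cv2.cvtColor(d['image'],cv2.COLOR_BGR2HSV)
cv2.imwrite('pics/foot.png',cv2.normalize(cv2.cvtColor(rect(d,a,.05,.09,500),cv2.COLOR_BGR2GRAY),None,0,255,cv2.NORM_MINMAX))
E
```

```text
nose [0.64901933 0.0472052  0.104     ]
```

View pics/sp.png

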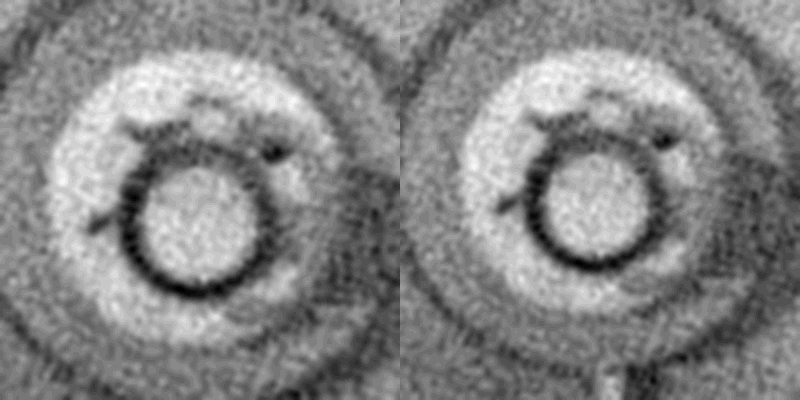

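View pics/foot.png

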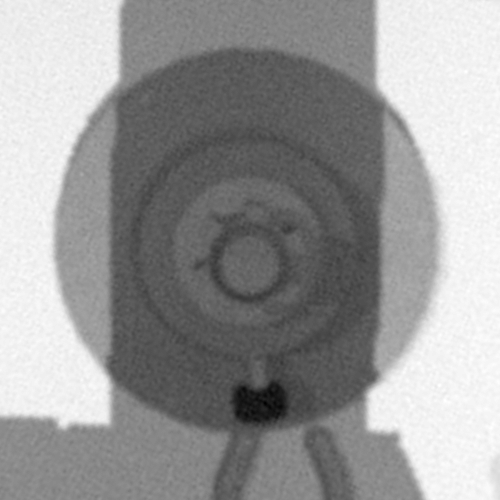

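```bash
python3 -m pendant '[{"grip":1,"dp":[-1.0,-0.2,3.3],"rotation":[0,0,0]},{"grip":1,"dp":[-1.0,-0.2,3.3],"rotation":[0,0,0]},{"grip":1,"dp":[-0.8,-0.1,3.3],"rotation":[0,0,0]},{"grip":1,"dp":[0,0,0.2],"rotation":[0,0,0]},{"grip":1,"dp":[0,0,0],"rotation":[0,0,0]}]'
python3 - <<'E'
from h import *
d=grab('wrist','w3.png')
a=np.array([.649,.047,.092]);ims=[]
for z in(.06,.092):
    r=cv2.cvtColor(rect(d,a,z,.035,400),cv2.COLOR_BGR2GRAY)
    ims.append(cv2.normalize(cv2.GaussianBlur(r,(0,0),2),None,0,255,cv2.NORM_MINMAX))
cv2.imwrite('pics/sp3.png',np.hstack(ims))
E
```

```text
t: 2.58
position: [0.5766, 0.013, 0.1294]
ee_rot: [3.137, -0.007, 0.36]
contact_force: [-0.2, -0.0, 0.9]
finger_gap: 0.0857
```

View pics/sp3.png

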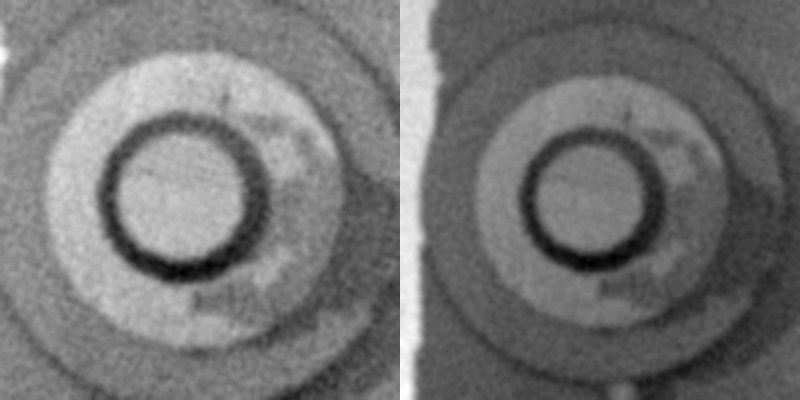

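View pics/w3.png

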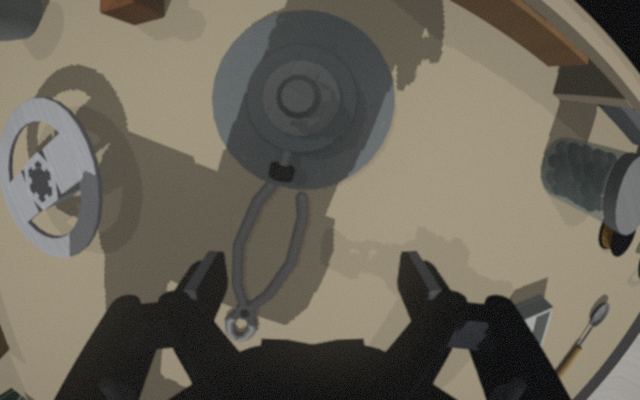

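Run:
```python
from h import *
d=grab('wrist')
a=np.array([.649,.047]);half=.09
for z,lo,hi,nm in((.06,.024,.030,'shoulder'),(.05,.037,.043,'housing'),(.104,.007,.011,'nose')):
    n=700;hf=.05 if z<.1 else .02
    r=cv2.GaussianBlur(cv2.cvtColor(rect(d,a,z,hf,n),cv2.COLOR_BGR2GRAY),(0,0),3)
    s=2*hf/(n-1)
    c=cv2.HoughCircles(r,cv2.HOUGH_GRADIENT_ALT,1.5,50,param1=60,param2=.5,minRadius=int(lo/s),maxRadius=int(hi/s))
    if c is None:print(nm,None);continue
    for u,v,q in c[0][:3]:print(nm,a[0]+hf-v*s,a[1]+hf-u*s,q*s)
```

```text
shoulder None
housing None
nose None
```

```bash
cat >> h.py <<'E'
from scipy.optimize import least_squares
def circ(d,c,z,rad,w=.004,sig=1.5,pol=None):
    """edge of a circle of radius ~rad about c at height z -> robust centre, radius"""
    n=161;im=cv2.GaussianBlur(cv2.cvtColor(d['image'],cv2.COLOR_BGR2GRAY).astype(np.float32),(0,0),sig*.6)
    pts=[]
    for t in np.linspace(0,2*np.pi,180,endpoint=False):
        rr=np.linspace(rad-w,rad+w,n);P=[proj(d,[c[0]+q*np.cos(t),c[1]+q*np.sin(t),z]) for q in rr[::4]]
        P=np.array(P,np.float32)
        v=cv2.remap(im,P[:,:1],P[:,1:],cv2.INTER_LINEAR).ravel();g=np.diff(v)
        g=np.abs(g) if pol is None else g*pol
        i=g.argmax()
        if g[i]>0:pts.append([c[0]+(rr[::4][i]+rr[::4][i+1])/2*np.cos(t),c[1]+(rr[::4][i]+rr[::4][i+1])/2*np.sin(t)])
    pts=np.array(pts)
    s=least_squares(lambda p:np.hypot(*(pts-p[:2]).T)-p[2],[*c[:2],rad],loss='soft_l1',f_scale=.0005)
    e=np.hypot(*(pts-s.x[:2]).T)-s.x[2]
    return s.x,(np.abs(e)<.0008).mean()
E
python3 - <<'E'
from h import *
d=grab('wrist')
a=[.649,.0475]
for z,r,p in((.06,.027,-1),(.05,.04,-1),(.05,.04,None),(.104,.009,-1),(.092,.0135,1)):
    x=circ(d,a,z,r,.005,pol=p);print(z,r,x[0].round(4),x[1])
E
```

```text
0.06 0.027 [0.6494 0.0482 0.0259] 0.9944444444444445
0.05 0.04 [0.6492 0.0478 0.0385] 0.8222222222222222
0.05 0.04 [0.6496 0.0485 0.0392] 0.5555555555555556
0.104 0.009 [0.6492 0.0484 0.0088] 1.0
0.092 0.0135 [0.6493 0.0483 0.0128] 1.0
```

```bash
python3 -m pendant '[{"grip":1,"dp":[0.28,-3.4,-2],"rotation":[0,0,0]},{"grip":1,"dp":[0.28,-3.4,-2],"rotation":[0,0,0]},{"grip":1,"dp":[0.28,-3.4,-2],"rotation":[0,0,0]},{"grip":1,"dp":[0.28,-3.4,-1],"rotation":[0,0,0]},{"grip":1,"dp":[0.28,-3.4,0],"rotation":[0,0,0]},{"grip":1,"dp":[0.28,-3.4,0],"rotation":[0,0,0]},{"grip":1,"dp":[0.28,-3.4,0],"rotation":[0,0,0]},{"grip":1,"dp":[0.28,-3.4,0],"rotation":[0,0,0]},{"grip":1,"dp":[0,0,0],"rotation":[0,0,-7]},{"grip":1,"dp":[0,0,0],"rotation":[0,0,-7]},{"grip":1,"dp":[0,0,0],"rotation":[0,0,-7]},{"grip":1,"dp":[0,0,0],"rotation":[0,0,-7]},{"grip":1,"dp":[0,0,0],"rotation":[0,0,-7]}]'
python3 - <<'E'
from h import *
d=grab('wrist','w4.png');st()
d=grab('scene','s4.png');cv2.imwrite('pics/s4z.png',cv2.resize(d['image'][200:270,280:360],None,fx=8,fy=8,interpolation=cv2.INTER_CUBIC))
E
```

```text
t: 3.82
position: [0.5106, 0.2932, 0.2398]
ee_rot: [3.101, -0.051, 0.977]
contact_force: [-0.3, -0.0, -0.1]
finger_gap: 0.0853
{'t': 3.8667, 'position': [0.5108, 0.2933, 0.2405], 'ee_rot': [3.0996, -0.0517, 0.9841], 'contact_force': [0.3782, -0.2083, 1.4227], 'torque': [-0.0151, 0.1138, -0.0661], 'finger_gap': 0.0855, 'joint_pos': [0.4636, 0.1801, 1.2456, -0.0108, 1.6501, 1.0502]}
```

View pics/w4.png

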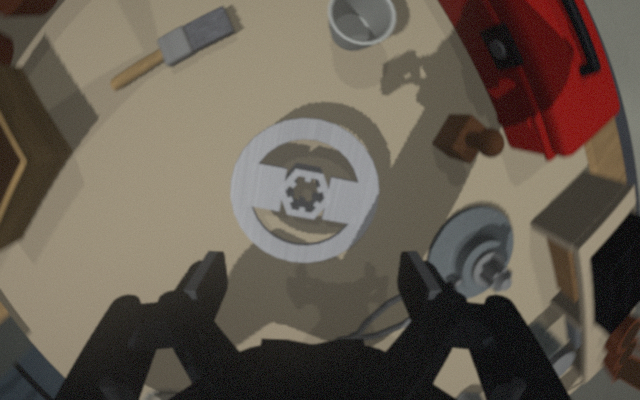

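View pics/s4z.png

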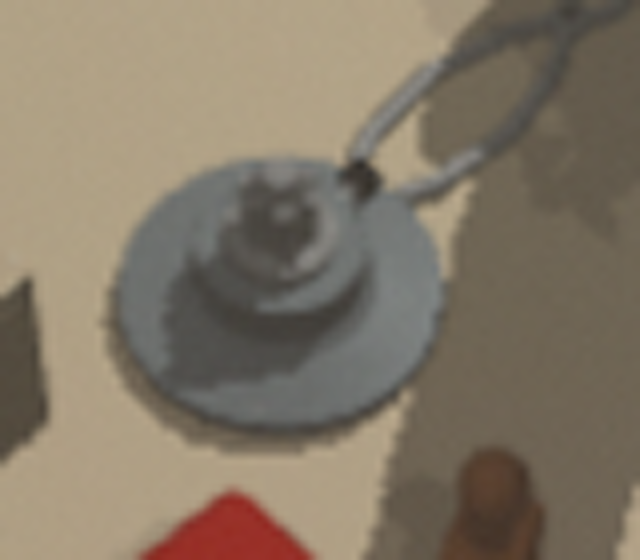

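Run:
```python
from h import *
d=grab('wrist')
im=d['image'][200:305,425:530];r=cv2.resize(im,None,fx=5.7,fy=5.7,interpolation=cv2.INTER_CUBIC)
cv2.imwrite('pics/z4.png',cv2.convertScaleAbs(cv2.GaussianBlur(r,(0,0),3),alpha=1.6,beta=-20))
a=[.6493,.0483]
g=cv2.cvtColor(rect(d,a,.092,.035,400),cv2.COLOR_BGR2GRAY)
d2=grab('top');g2=cv2.cvtColor(rect(d2,a,.092,.035,400),cv2.COLOR_BGR2GRAY)
N=lambda g:cv2.normalize(cv2.GaussianBlur(g,(0,0),2),None,0,255,cv2.NORM_MINMAX)
cv2.imwrite('pics/sp4.png',np.hstack([N(g),N(g2)]))
```

```text
(no output)
```

View pics/z4.png

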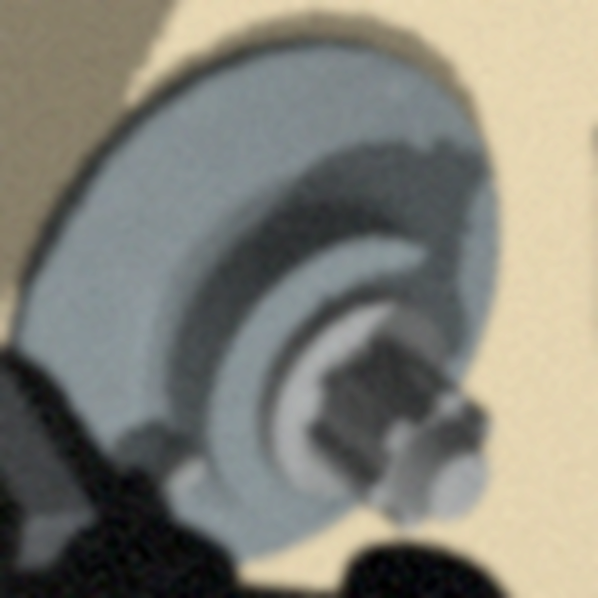

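View pics/sp4.png

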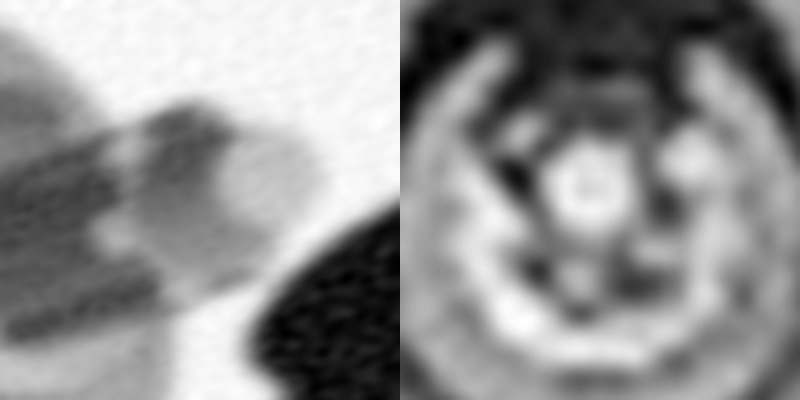

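Run:
```python
from h import *
a=[.6493,.0483]
N=lambda g:cv2.normalize(cv2.GaussianBlur(g,(0,0),2),None,0,255,cv2.NORM_MINMAX)
o=[]
for n in('scene','top'):
    d=grab(n);g=N(cv2.cvtColor(rect(d,a,.092,.03,400),cv2.COLOR_BGR2GRAY))
    o.append(g)
cv2.imwrite('pics/sp5.png',np.hstack(o))
```

```text
(no output)
```

View pics/sp5.png

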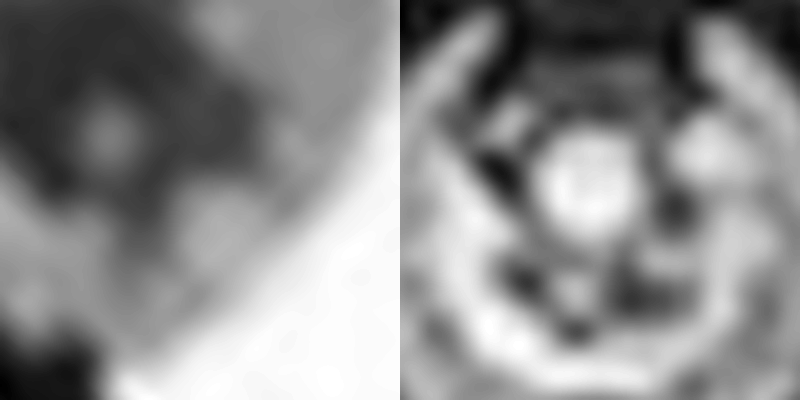

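```bash
cat >> h.py <<'E'
def goto(p,yaw_deg):
    o=ctrl.get_obs();Rc=R.from_euler('xyz',o['ee_rot']);Rt=R.from_euler('xyz',[np.pi,0,np.radians(yaw_deg)])
    print('dp cm',(Rc.inv().apply(np.array(p)-o['position'])*100).round(2),'rot deg',np.degrees((Rc.inv()*Rt).as_rotvec()).round(2))
E
python3 - <<'E'
from h import *
goto([.5,.283,.20],130)
d=grab('wrist')
for z,r,p in((.048,.086,-1),(.048,.086,None)):
    x=circ(d,[.500,.281],z,r,.008,pol=p);print(x[0].round(4),x[1])
g=cv2.cvtColor(rect(d,[.5,.281],.048,.095,600),cv2.COLOR_BGR2GRAY);cv2.imwrite('pics/hd4.png',g)
E
```

```text
dp cm [-1.53 -0.44  3.66] rot deg [  3.7   -0.9  -74.64]
[0.5009 0.2808 0.0847] 0.6166666666666667
[0.5009 0.2808 0.0847] 0.6166666666666667
```

View pics/hd4.png

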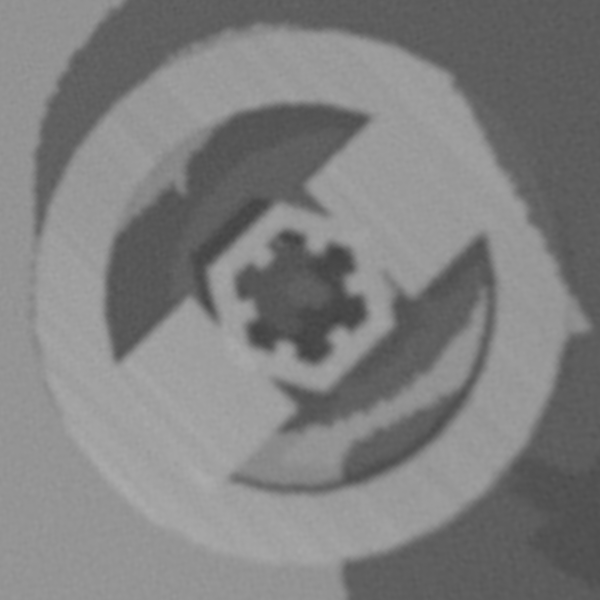

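```bash
python3 -m pendant '[{"grip":1,"dp":[0,0,0.5],"rotation":[0.5,0,-7]},{"grip":1,"dp":[0,0,0.5],"rotation":[0.5,0,-7]},{"grip":1,"dp":[0,0,0.5],"rotation":[0.5,0,-7]},{"grip":1,"dp":[0,0,0.5],"rotation":[0.5,0,-7]},{"grip":1,"dp":[0,0,0.5],"rotation":[0.5,0,-7]},{"grip":1,"dp":[0,0,0.5],"rotation":[0.5,0,-7]},{"grip":1,"dp":[0,0,0.5],"rotation":[0.5,0,-7]},{"grip":1,"dp":[0,0,0],"rotation":[0,0,-7]},{"grip":1,"dp":[0,0,0],"rotation":[0,0,-7]},{"grip":1,"dp":[0,0,0],"rotation":[0,0,-7]},{"grip":1,"dp":[0,0,0],"rotation":[0,0,-5]}]'
python3 - <<'E'
from h import *
st();goto([.501,.2806,.17],134)
E
```

```text
t: 5.08
position: [0.5116, 0.2922, 0.2002]
ee_rot: [3.126, -0.022, 2.304]
contact_force: [-0.7, -0.1, 0.4]
finger_gap: 0.0853
{'t': 5.0833, 'position': [0.5116, 0.2922, 0.2002], 'ee_rot': [3.126, -0.0224, 2.304], 'contact_force': [-0.6713, -0.1062, 0.3849], 'torque': [-0.0665, 0.0047, -0.0347], 'finger_gap': 0.0853, 'joint_pos': [0.4439, 0.2357, 1.2607, 0.026, 1.6366, -0.2873]}
dp cm [-0.22 -1.62  2.99] rot deg [ 0.91 -1.27 -2.  ]
```

```bash
python3 -m pendant '[{"grip":1,"dp":[-0.2,-1.6,2],"rotation":[0.9,-1.3,-2]},{"grip":1,"dp":[0,0,1],"rotation":[0,0,0]},{"grip":1,"dp":[0,0,0],"rotation":[0,0,0]}]'
python3 - <<'E'
from h import *
st();goto([.501,.2806,.17],134)
d=grab('wrist','w5.png')
for z,r,p in((.048,.086,-1),(.048,.086,None)):
    x=circ(d,[.501,.2806],z,r,.008,pol=p);print(x[0].round(4),x[1])
cv2.imwrite('pics/hd5.png',cv2.cvtColor(rect(d,[.501,.2806],.048,.095,600),cv2.COLOR_BGR2GRAY))
E
```

```text
t: 5.33
position: [0.5014, 0.2804, 0.1694]
ee_rot: [3.14, 0.001, 2.339]
contact_force: [0.2, -0.2, 0.2]
finger_gap: 0.0853
{'t': 5.3333, 'position': [0.5014, 0.2804, 0.1694], 'ee_rot': [3.1403, 0.0011, 2.3392], 'contact_force': [0.203, -0.1762, 0.2173], 'torque': [0.0272, -0.0147, 0.0398], 'finger_gap': 0.0853, 'joint_pos': [0.4459, 0.2159, 1.3451, -0.0006, 1.579, -0.3225]}
dp cm [ 0.04 -0.01 -0.06] rot deg [0.08 0.06 0.03]
[0.5005 0.2807 0.0846] 0.8
[0.5005 0.2807 0.0846] 0.7611111111111111
```

View pics/hd5.png

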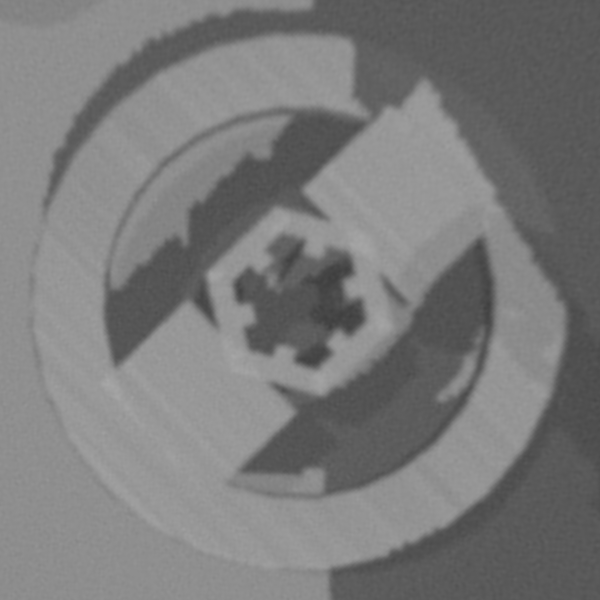

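View pics/w5.png

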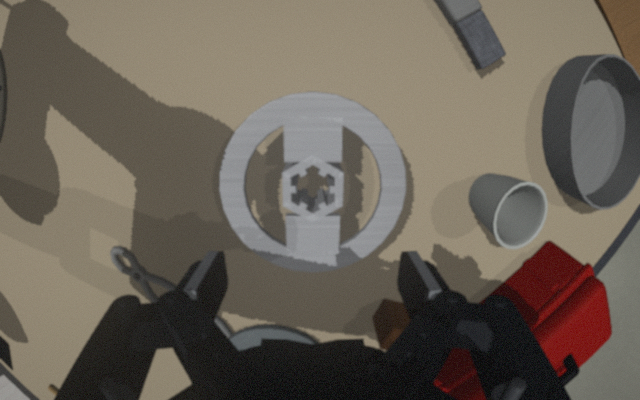

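```bash
python3 -m pendant '[{"grip":1,"dp":[0,0,2.5],"rotation":[0,0,-1.5]},{"grip":1,"dp":[0,0,3],"rotation":[0,0,0]},{"grip":1,"dp":[0,0,3],"rotation":[0,0,0]},{"grip":1,"dp":[0,0,0],"rotation":[0,0,0]}]'
python3 - <<'E'
from h import *
st();goto([.5007,.2803,.012],135.5)
d=grab('wrist','w6.png')
E
```

```text
t: 5.72
position: [0.5057, 0.2829, 0.0882]
ee_rot: [3.129, 0.003, 2.358]
contact_force: [-0.7, -0.5, -1.2]
finger_gap: 0.0856
{'t': 5.7167, 'position': [0.5057, 0.2829, 0.0882], 'ee_rot': [3.1292, 0.0026, 2.3583], 'contact_force': [-0.6815, -0.5482, -1.2237], 'torque': [-0.0049, 0.0282, 0.0646], 'finger_gap': 0.0856, 'joint_pos': [0.4454, 0.2845, 1.4308, 0.0017, 1.4137, -0.3423]}
dp cm [ 0.2  -0.63  7.61] rot deg [ 0.71  0.15 -0.38]
```

View pics/w6.png

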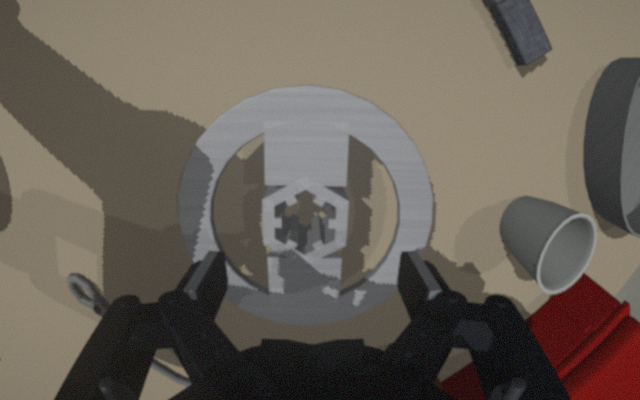

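```bash
python3 -m pendant '[{"grip":1,"dp":[0.2,-0.63,0.3],"rotation":[0.7,0.15,-0.4]},{"grip":1,"dp":[0,0,0],"rotation":[0,0,0]}]'
python3 - <<'E'
from h import *
goto([.5007,.2803,.012],135.5)
E
```

```text
t: 5.93
position: [0.5027, 0.2812, 0.0925]
ee_rot: [3.134, 0.002, 2.364]
contact_force: [-0.2, -0.7, 0.2]
finger_gap: 0.0855
dp cm [ 0.1  -0.27  8.05] rot deg [ 0.43  0.14 -0.03]
```

```bash
python3 -m pendant '[{"grip":1,"dp":[0.1,-0.35,1.5],"rotation":[0.4,0.1,0]},{"grip":1,"dp":[0,0,1.5],"rotation":[0,0,0]},{"grip":1,"dp":[0,-0.05,1.5],"rotation":[0,0,0]},{"grip":1,"dp":[0,0,0.5],"rotation":[0,0,0]},{"grip":1,"dp":[0,0,0],"rotation":[0,0,0]}]'
python3 - <<'E'
from h import *
goto([.5007,.2803,.012],135.5)
E
```

```text
t: 6.35
position: [0.503, 0.281, 0.0476]
ee_rot: [3.129, 0.005, 2.363]
contact_force: [-0.9, -0.6, 0.3]
finger_gap: 0.0853
dp cm [ 0.14 -0.26  3.56] rot deg [ 0.74  0.28 -0.11]
```

```bash
python3 -m pendant '[{"grip":1,"dp":[0.15,-0.3,1],"rotation":[0.8,0.3,0]},{"grip":1,"dp":[0.05,-0.1,1],"rotation":[0,0,0]},{"grip":1,"dp":[0,-0.1,1],"rotation":[0.2,0,0]},{"grip":1,"dp":[0,0,0.4],"rotation":[0.2,0,0]},{"grip":1,"dp":[0,0,0],"rotation":[0,0,0]}]'
python3 - <<'E'
from h import *
st();goto([.5007,.2803,.012],135.5)
E
```

```text
t: 6.77
position: [0.4987, 0.2792, 0.0126]
ee_rot: [-3.135, 0.0, 2.363]
contact_force: [0.2, 0.2, 1.0]
finger_gap: 0.0854
{'t': 6.7667, 'position': [0.4987, 0.2792, 0.0126], 'ee_rot': [-3.1346, 0.0002, 2.3627], 'contact_force': [0.1694, 0.167, 0.9521], 'torque': [0.0711, 0.0135, 0.0015], 'finger_gap': 0.0854, 'joint_pos': [0.4469, 0.3673, 1.4916, -0.0027, 1.2892, -0.3442]}
dp cm [-0.06  0.22  0.06] rot deg [-0.4   0.01 -0.13]
```

```bash
python3 -m pendant '[{"grip":1,"dp":[-0.05,0.2,0],"rotation":[-0.4,0,-0.1]},{"grip":0.3,"dp":[0,0,0],"rotation":[0,0,0]},{"grip":0.0,"dp":[0,0,0],"rotation":[0,0,0]},{"grip":-0.3,"dp":[0,0,0],"rotation":[0,0,0]},{"grip":-1,"dp":[0,0,0],"rotation":[0,0,0]},{"grip":-1,"dp":[0,0,0],"rotation":[0,0,0]},{"grip":-1,"dp":[0,0,0],"rotation":[0,0,0]}]' 50
python3 - <<'E'
from h import *
st();goto([.5007,.2803,.012],135.5)
E
```

```text
t: 7.35
position: [0.5013, 0.2808, 0.0132]
ee_rot: [3.139, 0.001, 2.365]
contact_force: [1.4, 0.9, -1.8]
finger_gap: 0.0531
{'t': 7.35, 'position': [0.5013, 0.2808, 0.0132], 'ee_rot': [3.1392, 0.0007, 2.3647], 'contact_force': [1.403, 0.9209, -1.8145], 'torque': [0.0637, -0.0482, 0.0005], 'finger_gap': 0.0531, 'joint_pos': [0.4463, 0.3677, 1.4897, 0.0002, 1.2817, -0.3477]}
dp cm [ 0.01 -0.08  0.12] rot deg [ 0.14  0.04 -0.01]
```

```bash
python3 -m pendant '[{"grip":-1,"dp":[0,0,-0.8],"rotation":[0,0,0]},{"grip":-1,"dp":[0,0,-1.6],"rotation":[0,0,0]},{"grip":-1,"dp":[0,0,-2.5],"rotation":[0,0,0]},{"grip":-1,"dp":[0,0,-2.5],"rotation":[0,0,0]},{"grip":-1,"dp":[0,0,-2.5],"rotation":[0,0,0]},{"grip":-1,"dp":[0,0,-2.5],"rotation":[0,0,0]},{"grip":-1,"dp":[0,0,-2.5],"rotation":[0,0,0]},{"grip":-1,"dp":[0,0,-1],"rotation":[0,0,0]},{"grip":-1,"dp":[0,0,0],"rotation":[0,0,0]}]'
python3 - <<'E'
from h import *
st();goto([.6493-.04,.0483+.06,.18],108)
d=grab('wrist','w7.png')
E
```

```text
t: 8.1
position: [0.4952, 0.2777, 0.1717]
ee_rot: [-3.122, -0.007, 2.364]
contact_force: [0.7, 0.6, -6.3]
finger_gap: 0.0531
{'t': 8.1, 'position': [0.4952, 0.2777, 0.1717], 'ee_rot': [-3.1215, -0.0071, 2.3645], 'contact_force': [0.7212, 0.5753, -6.2942], 'torque': [-0.0046, -0.0415, -0.0536], 'finger_gap': 0.0531, 'joint_pos': [0.446, 0.2137, 1.3431, -0.0001, 1.6062, -0.3477]}
dp cm [-20.01  -4.09  -0.89] rot deg [-1.23 -0.13 27.48]
```

View pics/w7.png

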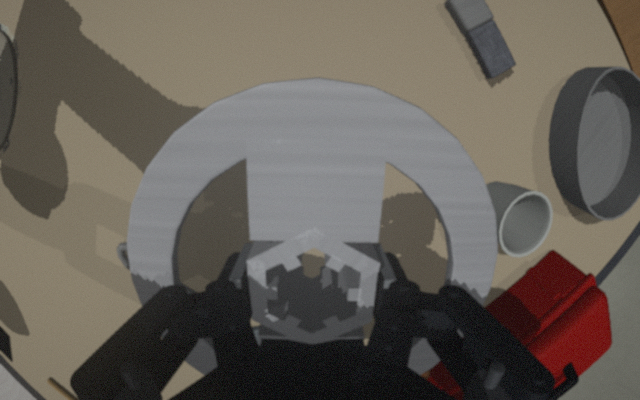

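Run:
```python
from h import *
d=grab('wrist');o=ctrl.get_obs();T=T_tool(o)
# treat in tool frame: set c2w to hand_eye
d['c2w']=np.array(d['hand_eye'])
for z in(-.0348,):
  for r,w in((.086,.006),(.062,.006)):
    n=61;im=cv2.GaussianBlur(cv2.cvtColor(d['image'],cv2.COLOR_BGR2GRAY).astype(np.float32),(0,0),1)
    pts=[]
    for t in np.radians(np.r_[-50:51:2] if r>.07 else np.r_[-50:-30:2,32:52:2]):
        rr=np.linspace(r-w,r+w,n);P=np.array([proj(d,[q*np.cos(t),q*np.sin(t),z]) for q in rr],np.float32)
        v=cv2.remap(im,P[:,:1],P[:,1:],cv2.INTER_LINEAR).ravel();g=np.abs(np.diff(v));i=g.argmax();pts.append([rr[i]*np.cos(t),rr[i]*np.sin(t)])
    pts=np.array(pts)
    s=least_squares(lambda p:np.hypot(*(pts-p[:2]).T)-p[2],[0,0,r],loss='soft_l1',f_scale=.0005);print(r,s.x.round(4))
    s=least_squares(lambda p:np.hypot(*(pts-p[:2]).T)-r,[0,0],loss='soft_l1',f_scale=.0005);print(r,s.x.round(4))
```

```text
0.086 [ 0.001  -0.0013  0.084 ]
0.086 [-0.0012 -0.0013]
0.062 [ 0.0019 -0.0008  0.0609]
0.062 [ 0.0004 -0.0008]
```

```bash
python3 -m pendant '[{"grip":-1,"dp":[-1.5,-0.3,-0.2],"rotation":[-0.6,0,0]},{"grip":-1,"dp":[-3,-0.62,-0.2],"rotation":[-0.6,0,0]},{"grip":-1,"dp":[-3,-0.62,-0.2],"rotation":[0,0,0]},{"grip":-1,"dp":[-3,-0.62,-0.2],"rotation":[0,0,0]},{"grip":-1,"dp":[-3,-0.62,0],"rotation":[0,0,0]},{"grip":-1,"dp":[-3,-0.62,0],"rotation":[0,0,0]},{"grip":-1,"dp":[-3,-0.62,0],"rotation":[0,0,0]},{"grip":-1,"dp":[-3,-0.62,0],"rotation":[0,0,0]},{"grip":-1,"dp":[-2,-0.4,0],"rotation":[0,0,0]},{"grip":-1,"dp":[-1,0,0],"rotation":[0,0,4]},{"grip":-1,"dp":[0,0,0],"rotation":[0,0,7]},{"grip":-1,"dp":[0,0,0],"rotation":[0,0,7]},{"grip":-1,"dp":[0,0,0],"rotation":[0,0,7]},{"grip":-1,"dp":[0,0,0],"rotation":[0,0,0]}]'
python3 - <<'E'
from h import *
st();goto([.6493,.0483,.14],108)
E
```

```text
t: 9.37
position: [0.6327, 0.0489, 0.1291]
ee_rot: [-3.074, -0.021, 1.917]
contact_force: [0.1, -0.4, -6.3]
finger_gap: 0.0536
{'t': 9.3667, 'position': [0.6327, 0.0489, 0.1291], 'ee_rot': [-3.0735, -0.0209, 1.917], 'contact_force': [0.1147, -0.4331, -6.3296], 'torque': [0.0251, -0.1279, 0.0365], 'finger_gap': 0.0536, 'joint_pos': [0.0199, 0.4665, 1.1177, -0.0021, 1.6285, -0.327]}
dp cm [-0.6   1.46 -1.21] rot deg [-3.92 -1.13  1.87]
```

```bash
python3 -m pendant '[{"grip":-1,"dp":[0,0,-1.6],"rotation":[-2,-0.5,0.9]},{"grip":-1,"dp":[-0.2,0.5,-0.3],"rotation":[-2,-0.5,0.9]},{"grip":-1,"dp":[-0.2,0.5,0],"rotation":[0,0,0]},{"grip":-1,"dp":[0,0,0],"rotation":[0,0,0]}]'
python3 - <<'E'
from h import *
st();goto([.6493,.0483,.14],108)
grab('wrist','w8.png');d=grab('scene');cv2.imwrite('pics/s8.png',cv2.resize(d['image'][150:290,240:420],None,fx=4,fy=4,interpolation=cv2.INTER_CUBIC))
E
```

```text
t: 9.7
position: [0.6412, 0.0484, 0.1377]
ee_rot: [-3.129, -0.007, 1.898]
contact_force: [1.0, 0.0, -6.2]
finger_gap: 0.0533
{'t': 9.7, 'position': [0.6412, 0.0484, 0.1377], 'ee_rot': [-3.1288, -0.0071, 1.8985], 'contact_force': [1.0063, 0.0155, -6.2109], 'torque': [-0.0326, -0.0515, -0.0072], 'finger_gap': 0.0533, 'joint_pos': [0.0166, 0.4393, 1.1346, 0.0029, 1.5821, -0.3111]}
dp cm [-0.27  0.76 -0.24] rot deg [-0.73 -0.4   0.78]
```

View pics/w8.png

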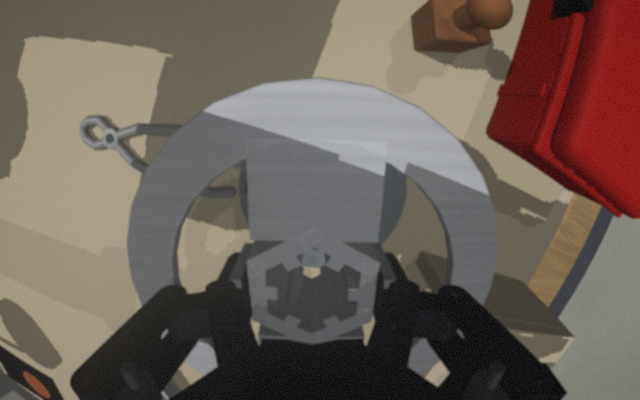

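View pics/s8.png

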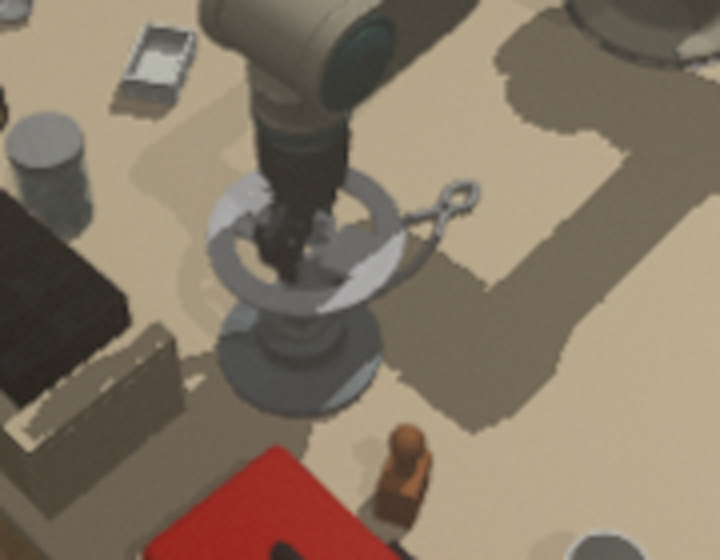

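```bash
python3 -m pendant '[{"grip":-1,"dp":[-0.25,0.7,0],"rotation":[-0.8,-0.4,0.8]},{"grip":-1,"dp":[0,0.2,0],"rotation":[0,0,0]},{"grip":-1,"dp":[0,0,0],"rotation":[0,0,0]}]'
python3 - <<'E'
from h import *
st();goto([.6493,.0483,.1252],108)
E
```

```text
t: 10.05
position: [0.6503, 0.0492, 0.1352]
ee_rot: [-3.139, -0.001, 1.885]
contact_force: [0.4, -0.0, -6.8]
finger_gap: 0.0534
{'t': 10.05, 'position': [0.6503, 0.0492, 0.1352], 'ee_rot': [-3.139, -0.0009, 1.8849], 'contact_force': [0.43, -0.0118, -6.8196], 'torque': [0.0306, -0.0365, -0.0302], 'finger_gap': 0.0534, 'joint_pos': [0.0189, 0.4577, 1.1154, 0.0001, 1.5712, -0.2952]}
dp cm [-0.06 -0.12  1.  ] rot deg [-0.15 -0.05 -0.01]
```

```bash
python3 -m pendant '[{"grip":-1,"dp":[0,-0.1,0.5],"rotation":[0,0,0]},{"grip":-1,"dp":[0,0,0.5],"rotation":[0,0,0]},{"grip":-1,"dp":[0,0,0.5],"rotation":[0,0,0]},{"grip":-1,"dp":[0,0,0.3],"rotation":[0,0,0]},{"grip":-1,"dp":[0,0,0],"rotation":[0,0,0]}]'
python3 - <<'E'
from h import *
st();goto([.6493,.0483,.1052],108)
E
```

```text
t: 10.47
position: [0.6489, 0.0491, 0.1143]
ee_rot: [-3.137, -0.001, 1.886]
contact_force: [-0.0, -0.0, -6.5]
finger_gap: 0.0536
{'t': 10.4667, 'position': [0.6489, 0.0491, 0.1143], 'ee_rot': [-3.1372, -0.0015, 1.886], 'contact_force': [-0.0349, -0.0167, -6.5268], 'torque': [-0.0124, -0.0095, -0.033], 'finger_gap': 0.0536, 'joint_pos': [0.0187, 0.4693, 1.1425, 0.0001, 1.5345, -0.2965]}
dp cm [-0.09  0.02  0.91] rot deg [-0.25 -0.08  0.06]
```

```bash
python3 -m pendant '[{"grip":-1,"dp":[-0.05,0,0.3],"rotation":[0,0,0]},{"grip":-1,"dp":[0,0,0.3],"rotation":[0,0,0]},{"grip":-1,"dp":[0,0,0.2],"rotation":[0,0,0]},{"grip":-1,"dp":[0,0,0],"rotation":[0,0,0]}]'
python3 - <<'E'
from h import *
st()
E
```

```text
t: 10.8
position: [0.6489, 0.0485, 0.1052]
ee_rot: [-3.137, -0.002, 1.886]
contact_force: [0.7, 0.7, -6.8]
finger_gap: 0.0536
{'t': 10.8, 'position': [0.6489, 0.0485, 0.1052], 'ee_rot': [-3.1368, -0.0016, 1.886], 'contact_force': [0.6502, 0.6762, -6.8043], 'torque': [0.045, -0.0293, -0.0061], 'finger_gap': 0.0536, 'joint_pos': [0.0178, 0.4762, 1.1519, 0.0001, 1.5186, -0.2974]}
```

```bash
python3 -m pendant '[{"grip":-1,"dp":[0,0,0.15],"rotation":[0,0,0]},{"grip":-1,"dp":[0,0,0.15],"rotation":[0,0,0]},{"grip":-1,"dp":[0,0,0],"rotation":[0,0,0]}]'
python3 - <<'E'
from h import *
st()
E
```

```text
t: 11.05
position: [0.6496, 0.0485, 0.1031]
ee_rot: [-3.139, -0.001, 1.886]
contact_force: [0.8, 0.0, -7.7]
finger_gap: 0.0534
{'t': 11.05, 'position': [0.6496, 0.0485, 0.1031], 'ee_rot': [-3.1394, -0.0008, 1.8861], 'contact_force': [0.8288, 0.0168, -7.7347], 'torque': [0.0314, -0.1061, 0.0141], 'finger_gap': 0.0534, 'joint_pos': [0.0178, 0.4778, 1.154, 0.0001, 1.5121, -0.2975]}
```

```bash
python3 -m pendant '[{"grip":-1,"dp":[0,0,0.2],"rotation":[0,0,0]},{"grip":-1,"dp":[0,0,0.2],"rotation":[0,0,0]},{"grip":-1,"dp":[0,0,0],"rotation":[0,0,0]}]'
python3 - <<'E'
from h import *
st()
E
```

```text
t: 11.3
position: [0.6498, 0.0486, 0.0991]
ee_rot: [-3.14, -0.001, 1.886]
contact_force: [0.1, 0.5, -7.1]
finger_gap: 0.0531
{'t': 11.3, 'position': [0.6498, 0.0486, 0.0991], 'ee_rot': [-3.1401, -0.0007, 1.8861], 'contact_force': [0.1308, 0.4829, -7.1063], 'torque': [-0.0169, -0.1726, 0.0193], 'finger_gap': 0.0531, 'joint_pos': [0.0179, 0.4809, 1.1581, 0.0002, 1.5042, -0.2975]}
```

```bash
python3 -m pendant '[{"grip":-1,"dp":[0,0,0],"rotation":[0,0,2]},{"grip":-1,"dp":[0,0,0.1],"rotation":[0,0,2]},{"grip":-1,"dp":[0,0,0],"rotation":[0,0,0]}]'; python3 -c "
from h import *
st()"; python3 -m pendant '[{"grip":-1,"dp":[0,0,0],"rotation":[0,0,-2]},{"grip":-1,"dp":[0,0,0.1],"rotation":[0,0,-2]},{"grip":-1,"dp":[0,0,0],"rotation":[0,0,0]}]'; python3 -c "
from h import *
st()"
```

```text
t: 11.55
position: [0.6499, 0.0485, 0.099]
ee_rot: [-3.14, -0.0, 1.815]
contact_force: [-0.2, -0.3, -7.2]
finger_gap: 0.0537
{'t': 11.55, 'position': [0.6499, 0.0485, 0.099], 'ee_rot': [-3.1405, -0.0002, 1.8145], 'contact_force': [-0.188, -0.2618, -7.1915], 'torque': [0.0354, -0.1039, 0.2331], 'finger_gap': 0.0537, 'joint_pos': [0.0179, 0.4809, 1.1584, -0.0001, 1.5035, -0.2258]}
t: 11.8
position: [0.6496, 0.0485, 0.0974]
ee_rot: [-3.14, -0.001, 1.89]
contact_force: [-0.3, -0.1, -6.4]
finger_gap: 0.0537
{'t': 11.8, 'position': [0.6496, 0.0485, 0.0974], 'ee_rot': [-3.1395, -0.0006, 1.8897], 'contact_force': [-0.3353, -0.1054, -6.3611], 'torque': [0.0749, -0.0024, 0.0056], 'finger_gap': 0.0537, 'joint_pos': [0.0179, 0.482, 1.1601, -0.0001, 1.5016, -0.301]}
```

```bash
python3 -m pendant '[{"grip":-1,"dp":[0,0,0.3],"rotation":[0,0,0]},{"grip":-1,"dp":[0,0,0.3],"rotation":[0,0,0]},{"grip":-1,"dp":[0,0,0.3],"rotation":[0,0,0]},{"grip":-1,"dp":[0,0,0.3],"rotation":[0,0,0]},{"grip":-1,"dp":[0,0,0],"rotation":[0,0,0]}]'; python3 -c "
from h import *
st()"
```

```text
t: 12.22
position: [0.6491, 0.0485, 0.0832]
ee_rot: [-3.138, -0.001, 1.888]
contact_force: [-0.0, -0.4, -6.1]
finger_gap: 0.0534
{'t': 12.2167, 'position': [0.6491, 0.0485, 0.0832], 'ee_rot': [-3.1381, -0.001, 1.888], 'contact_force': [-0.0062, -0.4396, -6.0825], 'torque': [0.0251, -0.022, 0.0305], 'finger_gap': 0.0534, 'joint_pos': [0.0179, 0.4938, 1.1735, -0.0001, 1.478, -0.2993]}
```

```bash
python3 -m pendant '[{"grip":-1,"dp":[0,0,0.25],"rotation":[0,0,0]},{"grip":-1,"dp":[0,0,0.25],"rotation":[0,0,0]},{"grip":-1,"dp":[0,0,0.15],"rotation":[0,0,0]},{"grip":-1,"dp":[0,0,0],"rotation":[0,0,0]}]'; python3 -c "
from h import *
st()";python3 -m pendant '[{"grip":-1,"dp":[0,0,0.1],"rotation":[0,0,0]},{"grip":-1,"dp":[0,0,0.1],"rotation":[0,0,0]},{"grip":-1,"dp":[0,0,0],"rotation":[0,0,0]}]'; python3 -c "
from h import *
st()"
```

```text
t: 12.55
position: [0.6491, 0.0485, 0.0757]
ee_rot: [-3.138, -0.001, 1.888]
contact_force: [1.6, 0.1, -6.1]
finger_gap: 0.0535
{'t': 12.55, 'position': [0.6491, 0.0485, 0.0757], 'ee_rot': [-3.1379, -0.0012, 1.8876], 'contact_force': [1.6228, 0.0821, -6.1464], 'torque': [0.0299, -0.0939, -0.0033], 'finger_gap': 0.0535, 'joint_pos': [0.0179, 0.5006, 1.18, 0.0, 1.4649, -0.2989]}
t: 12.8
position: [0.6491, 0.0485, 0.0737]
ee_rot: [-3.138, -0.001, 1.888]
contact_force: [-0.3, 1.2, -6.6]
finger_gap: 0.0536
{'t': 12.8, 'position': [0.6491, 0.0485, 0.0737], 'ee_rot': [-3.1382, -0.0011, 1.8875], 'contact_force': [-0.2785, 1.2166, -6.6232], 'torque': [-0.0029, -0.0079, -0.0015], 'finger_gap': 0.0536, 'joint_pos': [0.0179, 0.5024, 1.1817, -0.0, 1.4611, -0.2989]}
```

```bash
python3 -m pendant '[{"grip":-1,"dp":[0,0,0.1],"rotation":[0,0,0]},{"grip":-1,"dp":[0,0,0],"rotation":[0,0,0]}]'; python3 -c "
from h import *
st()"
```

```text
t: 12.97
position: [0.6494, 0.0486, 0.0736]
ee_rot: [-3.139, -0.001, 1.888]
contact_force: [-0.9, 0.1, -5.6]
finger_gap: 0.0536
{'t': 12.9667, 'position': [0.6494, 0.0486, 0.0736], 'ee_rot': [-3.1391, -0.0008, 1.8876], 'contact_force': [-0.8881, 0.1429, -5.5605], 'torque': [-0.019, -0.042, -0.0161], 'finger_gap': 0.0536, 'joint_pos': [0.0179, 0.5025, 1.1818, 0.0, 1.4599, -0.2989]}
```

```bash
python3 -m pendant '[{"grip":-1,"dp":[0,0,0.15],"rotation":[0,0,0]},{"grip":-1,"dp":[0,0,0.15],"rotation":[0,0,0]}]'; python3 -c "
from h import *
st()"
```

```text
t: 13.13
position: [0.6498, 0.0486, 0.0732]
ee_rot: [-3.141, -0.0, 1.888]
contact_force: [-5.5, -0.4, 4.4]
finger_gap: 0.0535
{'t': 13.1333, 'position': [0.6498, 0.0486, 0.0732], 'ee_rot': [-3.1406, -0.0002, 1.8876], 'contact_force': [-5.549, -0.4036, 4.4173], 'torque': [-0.0928, 1.0349, -0.0318], 'finger_gap': 0.0535, 'joint_pos': [0.018, 0.5026, 1.1824, -0.0001, 1.4576, -0.2989]}
```

```bash
python3 -m pendant '[{"grip":-1,"dp":[0,0,-0.05],"rotation":[0,0,0]},{"grip":0.4,"dp":[0,0,0],"rotation":[0,0,0]},{"grip":0.6,"dp":[0,0,0],"rotation":[0,0,0]},{"grip":0.8,"dp":[0,0,0],"rotation":[0,0,0]},{"grip":0.8,"dp":[0,0,0],"rotation":[0,0,0]}]'; python3 -c "
from h import *
st();grab('wrist','w9.png')"
```

```text
t: 13.55
position: [0.6522, 0.0486, 0.0776]
ee_rot: [3.135, 0.002, 1.888]
contact_force: [-0.4, 0.3, -0.3]
finger_gap: 0.0771
{'t': 13.55, 'position': [0.6522, 0.0486, 0.0776], 'ee_rot': [3.1348, 0.0022, 1.8876], 'contact_force': [-0.4427, 0.2905, -0.3499], 'torque': [-0.0187, 0.0207, 0.0237], 'finger_gap': 0.0771, 'joint_pos': [0.0179, 0.499, 1.1782, -0.0001, 1.4572, -0.2989]}
```

View pics/w9.png

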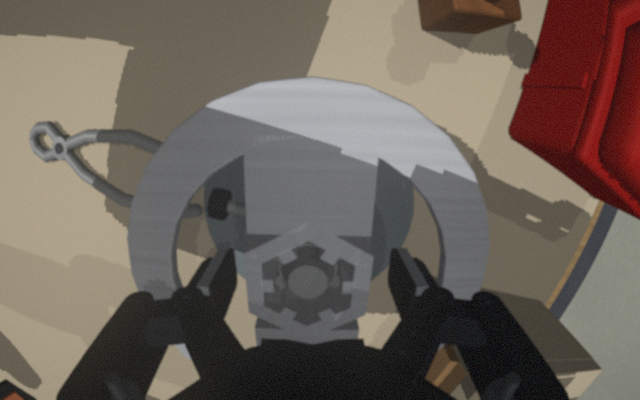

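```bash
python3 -m pendant '[{"grip":0.8,"dp":[0,-0.3,-1],"rotation":[0.3,0,0]},{"grip":0.8,"dp":[0,0.05,-1.5],"rotation":[0,0,0]},{"grip":0.8,"dp":[0,0.1,-2],"rotation":[0,0,0]},{"grip":1,"dp":[0,0.1,-2.5],"rotation":[0,0,0]},{"grip":1,"dp":[0,0.1,-2.5],"rotation":[0,0,0]},{"grip":1,"dp":[0,0,-2.5],"rotation":[0,0,0]},{"grip":1,"dp":[0,0,-1],"rotation":[0,0,0]},{"grip":1,"dp":[0,0,0],"rotation":[0,0,0]}]'
python3 - <<'E'
from h import *
st();d=grab('wrist','w10.png')
for r in(.086,):
    x=circ(d,[.6493,.0483],.108,r,.008,pol=None);print(x[0].round(4),x[1])
d=grab('scene');cv2.imwrite('pics/s10.png',cv2.resize(d['image'][130:290,220:420],None,fx=3.7,fy=3.7,interpolation=cv2.INTER_CUBIC))
E
```

```text
t: 14.27
position: [0.6509, 0.0485, 0.2174]
ee_rot: [3.141, 0.002, 1.887]
contact_force: [0.2, 0.5, 0.3]
finger_gap: 0.0854
{'t': 14.2667, 'position': [0.6509, 0.0485, 0.2174], 'ee_rot': [3.1413, 0.0025, 1.8874], 'contact_force': [0.1724, 0.4894, 0.3028], 'torque': [0.029, -0.0269, 0.0355], 'finger_gap': 0.0854, 'joint_pos': [0.0189, 0.4231, 0.9968, -0.0023, 1.7207, -0.2981]}
[0.6493 0.0485 0.0844] 0.65
```

View pics/w10.png

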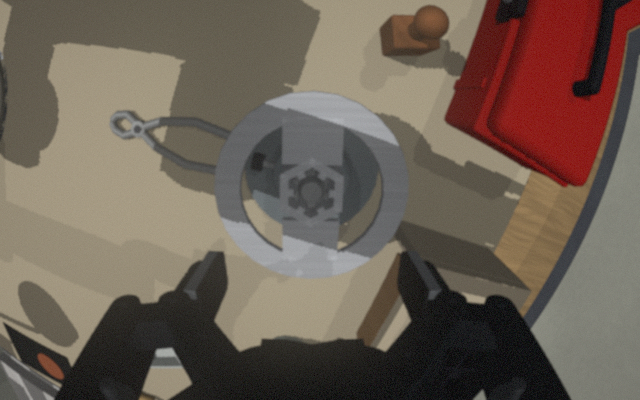

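View pics/s10.png

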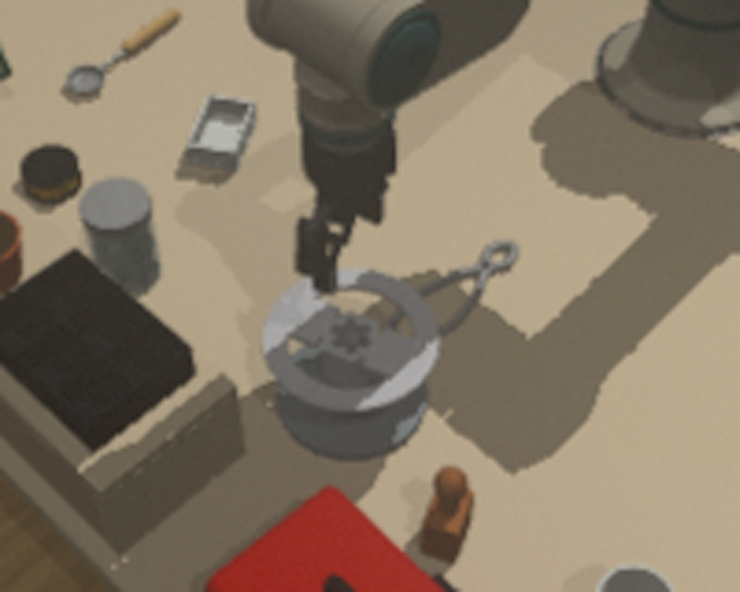

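```bash
python3 -m pendant '[{"grip":1,"dp":[-1.5,-1.3,-0.1],"rotation":[0,0,0]},{"grip":1,"dp":[-2.8,-2.4,-0.1],"rotation":[0,0,0]},{"grip":1,"dp":[-2.8,-2.4,-0.1],"rotation":[0,0,0]},{"grip":1,"dp":[-2.8,-2.4,-0.1],"rotation":[0,0,0]},{"grip":1,"dp":[-2.8,-2.4,0],"rotation":[0,0,0]},{"grip":1,"dp":[-2.8,-2.4,0],"rotation":[0,0,0]},{"grip":1,"dp":[-2.8,-2.4,0],"rotation":[0,0,0]},{"grip":1,"dp":[-2.8,-2.4,0],"rotation":[0,0,0]},{"grip":1,"dp":[-2.8,-2.4,0],"rotation":[0,0,0]},{"grip":1,"dp":[-2.8,-2.4,0],"rotation":[0,0,0]},{"grip":1,"dp":[-2.8,-2.4,0],"rotation":[0,0,0]},{"grip":1,"dp":[-1,-0.9,0],"rotation":[0,0,0]},{"grip":1,"dp":[0,0,0],"rotation":[0,0,0]}]'
python3 - <<'E'
from h import *
st();goto([.494,-.325,.17],32)
E
```

```text
t: 15.45
position: [0.4793, -0.3338, 0.1869]
ee_rot: [-3.101, -0.03, 1.893]
contact_force: [-0.6, 0.9, -1.1]
finger_gap: 0.0855
{'t': 15.45, 'position': [0.4793, -0.3338, 0.1869], 'ee_rot': [-3.1011, -0.03, 1.8925], 'contact_force': [-0.5633, 0.8549, -1.1289], 'torque': [-0.0205, 0.0027, -0.0126], 'finger_gap': 0.0855, 'joint_pos': [-0.6634, 0.2732, 1.2435, -0.0172, 1.6722, -0.987]}
dp cm [0.32 1.74 1.64] rot deg [-3.11  0.09 76.45]
```

```bash
python3 -m pendant '[{"grip":1,"dp":[0,0,0],"rotation":[-0.5,0,7]},{"grip":1,"dp":[0,0,0],"rotation":[-0.5,0,7]},{"grip":1,"dp":[0,0,0],"rotation":[-0.5,0,7]},{"grip":1,"dp":[0,0,0],"rotation":[-0.5,0,7]},{"grip":1,"dp":[0,0,0],"rotation":[-0.5,0,7]},{"grip":1,"dp":[0,0,0],"rotation":[0,0,7]},{"grip":1,"dp":[0,0,0],"rotation":[0,0,7]},{"grip":1,"dp":[0,0,0],"rotation":[0,0,7]},{"grip":1,"dp":[0,0,0],"rotation":[0,0,7]},{"grip":1,"dp":[0,0,0],"rotation":[0,0,7]},{"grip":1,"dp":[0,0,0],"rotation":[0,0,6]},{"grip":1,"dp":[0,0,0],"rotation":[0,0,0]}]'
python3 - <<'E'
from h import *
st();goto([.494,-.325,.17],32)
d=grab('wrist','w11.png')
cv2.imwrite('pics/pot11.png',rect(d,[.494,-.325],.036,.07,560))
E
```

```text
t: 16.45
position: [0.4756, -0.32, 0.162]
ee_rot: [-3.088, 0.007, 0.531]
contact_force: [-0.0, 0.6, -0.4]
finger_gap: 0.0853
{'t': 16.45, 'position': [0.4756, -0.32, 0.162], 'ee_rot': [-3.0878, 0.0068, 0.5311], 'contact_force': [-0.0198, 0.6151, -0.438], 'torque': [0.0132, -0.0053, -0.0019], 'finger_gap': 0.0853, 'joint_pos': [-0.6632, 0.2584, 1.3111, 0.0134, 1.6246, 0.377]}
dp cm [ 1.33  1.32 -0.88] rot deg [-3.09  0.35 -1.58]
```

View pics/w11.png

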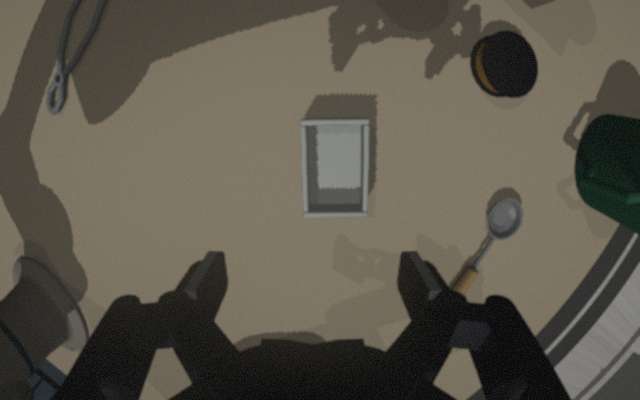

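View pics/pot11.png

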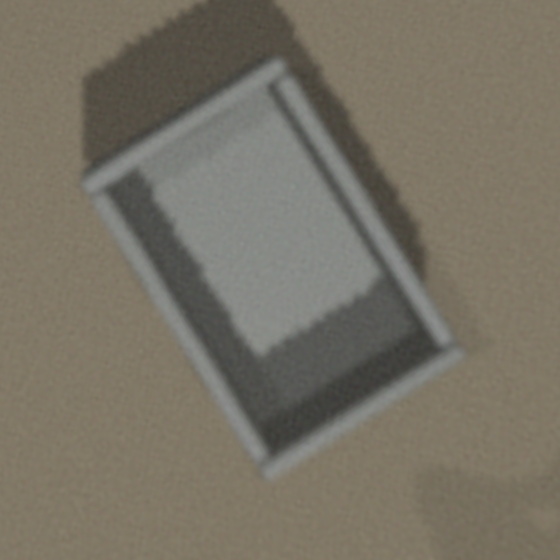

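```bash
python3 -m pendant '[{"grip":1,"dp":[0.7,0.7,0],"rotation":[-1.6,0.2,-0.8]},{"grip":1,"dp":[0.7,0.7,0.5],"rotation":[-1.5,0.2,-0.8]},{"grip":1,"dp":[0,0,0.5],"rotation":[0,0,0]},{"grip":1,"dp":[0,0,0],"rotation":[0,0,0]}]'
python3 - <<'E'
from h import *
st();goto([.495,-.325,.1],32.1)
d=grab('wrist','w12.png')
cv2.imwrite('pics/pot12.png',rect(d,[.494,-.325],.036,.07,560))
E
```

```text
t: 16.83
position: [0.4949, -0.3218, 0.1471]
ee_rot: [-3.137, 0.0, 0.581]
contact_force: [0.2, -0.7, -0.3]
finger_gap: 0.0851
{'t': 16.8333, 'position': [0.4949, -0.3218, 0.1471], 'ee_rot': [-3.1374, 0.0003, 0.5809], 'contact_force': [0.2189, -0.6803, -0.2821], 'torque': [-0.0047, -0.0109, 0.0339], 'finger_gap': 0.0851, 'joint_pos': [-0.6397, 0.2779, 1.3172, 0.0011, 1.5506, 0.3502]}
dp cm [-0.16  0.29  4.71] rot deg [-0.24  0.02  1.18]
```

View pics/pot12.png

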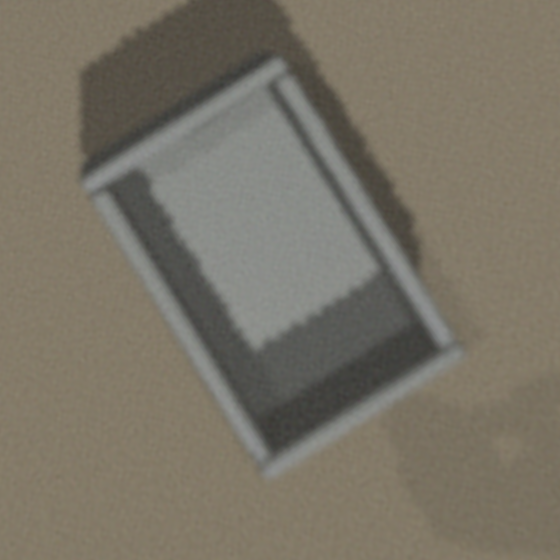

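```bash
python3 -m pendant '[{"grip":1,"dp":[0,0.2,2],"rotation":[-0.2,0,1.1]},{"grip":1,"dp":[0,0,2],"rotation":[0,0,0]},{"grip":1,"dp":[0,0,2],"rotation":[0.2,0,0]},{"grip":1,"dp":[0,0,1],"rotation":[0.2,0,0]},{"grip":1,"dp":[0,0,0],"rotation":[0,0,0]}]'
python3 - <<'E'
from h import *
st();goto([.4965,-.324,.009],32.1)
d=grab('wrist','w13.png')
E
```

```text
t: 17.3
position: [0.4954, -0.3235, 0.0768]
ee_rot: [-3.134, -0.0, 0.565]
contact_force: [0.1, -0.0, 0.1]
finger_gap: 0.0855
{'t': 17.3, 'position': [0.4954, -0.3235, 0.0768], 'ee_rot': [-3.1338, -0.0004, 0.5648], 'contact_force': [0.081, -0.0484, 0.1062], 'torque': [0.0158, 0.016, 0.011], 'finger_gap': 0.0855, 'joint_pos': [-0.6423, 0.343, 1.3828, 0.0032, 1.4229, 0.3632]}
dp cm [0.06 0.15 6.78] rot deg [-0.45 -0.02  0.26]
```

View pics/w13.png

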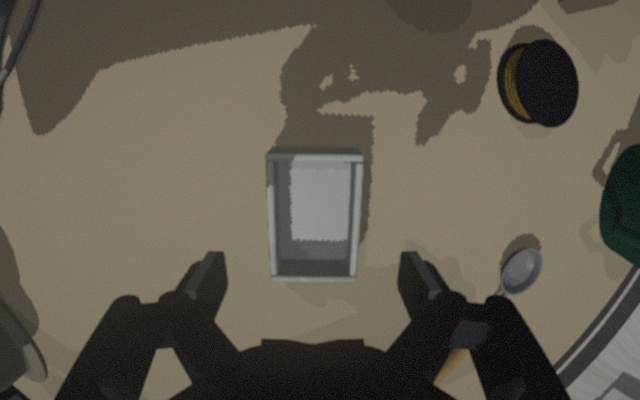

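```bash
python3 -m pendant '[{"grip":1,"dp":[0.05,0.1,2],"rotation":[-0.4,0,0.2]},{"grip":1,"dp":[0,0,2],"rotation":[0,0,0]},{"grip":1,"dp":[0,0,1.5],"rotation":[0.2,0,0]},{"grip":1,"dp":[0,0,0.6],"rotation":[0.2,0,0]},{"grip":1,"dp":[0,0,0],"rotation":[0,0,0]}]'
python3 - <<'E'
from h import *
goto([.4965,-.324,.009],32.1)
E
```

```text
t: 17.77
position: [0.4997, -0.3268, 0.0218]
ee_rot: [3.139, -0.004, 0.562]
contact_force: [0.3, 0.0, 0.7]
finger_gap: 0.0849
dp cm [-0.13 -0.41  1.28] rot deg [ 0.12 -0.25  0.11]
```

```bash
python3 -m pendant '[{"grip":1,"dp":[-0.1,-0.35,0.7],"rotation":[0.1,-0.2,0]},{"grip":1,"dp":[0,0,0.4],"rotation":[0,0,0]},{"grip":1,"dp":[0,0,0],"rotation":[0,0,0]}]'
python3 - <<'E'
from h import *
goto([.4965,-.324,.009],32.1)
E
```

```text
t: 18.02
position: [0.4979, -0.3251, 0.0126]
ee_rot: [3.138, -0.002, 0.562]
contact_force: [-0.5, 0.2, 0.2]
finger_gap: 0.0853
dp cm [-0.06 -0.17  0.36] rot deg [ 0.2  -0.11  0.11]
```

```bash
python3 -m pendant '[{"grip":1,"dp":[-0.05,-0.15,0.35],"rotation":[0.2,0,0]},{"grip":0.5,"dp":[0,0,0],"rotation":[0,0,0]},{"grip":0.3,"dp":[0,0,0],"rotation":[0,0,0]},{"grip":0.1,"dp":[0,0,0],"rotation":[0,0,0]},{"grip":-1,"dp":[0,0,0],"rotation":[0,0,0]},{"grip":-1,"dp":[0,0,0],"rotation":[0,0,0]},{"grip":-1,"dp":[0,0,0],"rotation":[0,0,0]}]' 30
python3 - <<'E'
from h import *
st();grab('wrist','w14.png')
E
```

```text
t: 18.6
position: [0.4972, -0.3244, 0.0105]
ee_rot: [3.14, -0.003, 0.562]
contact_force: [-0.1, -0.6, -0.5]
finger_gap: 0.0591
{'t': 18.6, 'position': [0.4972, -0.3244, 0.0105], 'ee_rot': [3.14, -0.0027, 0.5624], 'contact_force': [-0.0815, -0.5742, -0.5084], 'torque': [0.0239, -0.0037, -0.0695], 'finger_gap': 0.0591, 'joint_pos': [-0.6411, 0.4193, 1.4286, 0.002, 1.2912, 0.3667]}
```

View pics/w14.png

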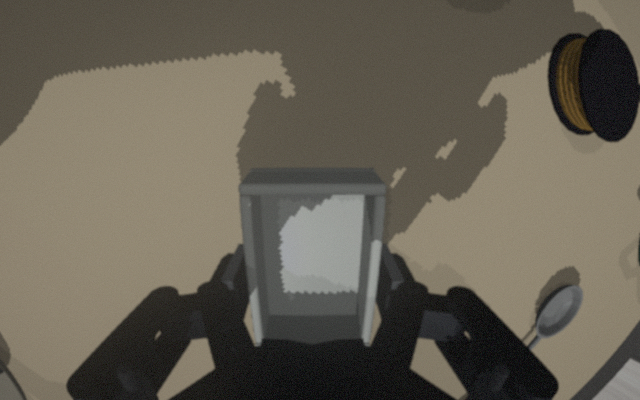

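Run:
```python
from h import *
d=grab('wrist');d['c2w']=np.array(d['hand_eye'])
for u,v in((313,184),(313,194),(313,345),(241,190),(385,190)):print(u,v,onz(d,u,v,-.0255).round(4))
cv2.imwrite('pics/w14z.png',cv2.resize(d['image'][150:360,220:410],None,fx=2.85,fy=2.85,interpolation=cv2.INTER_CUBIC))
```

```text
313 184 [ 0.0447  0.0005 -0.0255]
313 194 [ 0.0407  0.0005 -0.0255]
313 345 [-0.04    0.0006 -0.0255]
241 190 [ 0.0423 -0.0283 -0.0255]
385 190 [ 0.0424  0.0293 -0.0255]
```

View pics/w14z.png

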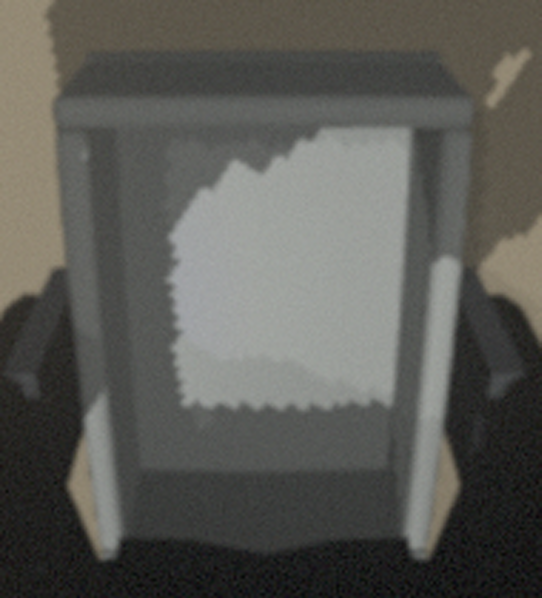

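```bash
python3 -m pendant '[{"grip":-1,"dp":[0,0,-0.7],"rotation":[0,0,0]},{"grip":-1,"dp":[0,0,-1.5],"rotation":[0,0,0]},{"grip":-1,"dp":[0,0,-2.5],"rotation":[0,0,0]},{"grip":-1,"dp":[0,0,-3],"rotation":[0,0,0]},{"grip":-1,"dp":[0,0,-3],"rotation":[0,0,0]},{"grip":-1,"dp":[0,0,-3],"rotation":[0,0,0]},{"grip":-1,"dp":[0,0,-3],"rotation":[0,0,0]},{"grip":-1,"dp":[0,0,-3],"rotation":[0,0,0]},{"grip":-1,"dp":[0,0,-1.5],"rotation":[0,0,0]},{"grip":-1,"dp":[0,0,0],"rotation":[0,0,0]}]'
python3 - <<'E'
from h import *
st();goto([.6493,.0485,.22],108);goto([.6493,.0485,.22],32.2)
E
```

```text
t: 19.53
position: [0.4943, -0.3228, 0.2323]
ee_rot: [-3.136, 0.0, 0.562]
contact_force: [-0.7, 0.3, -1.8]
finger_gap: 0.0594
{'t': 19.5333, 'position': [0.4943, -0.3228, 0.2323], 'ee_rot': [-3.1358, 0.0004, 0.5623], 'contact_force': [-0.7312, 0.2545, -1.8211], 'torque': [-0.0526, -0.0171, -0.001], 'finger_gap': 0.0594, 'joint_pos': [-0.6419, 0.242, 1.1896, 0.0018, 1.7156, 0.3668]}
dp cm [ 32.91 -23.14   1.35] rot deg [ -0.3   -0.2  -75.78]
dp cm [ 32.91 -23.14   1.35] rot deg [-0.33  0.02  0.02]
```

```bash
python3 -m pendant '[{"grip":-1,"dp":[1.5,-1.05,0],"rotation":[0,0,0]},{"grip":-1,"dp":[2.9,-2.05,0],"rotation":[0,0,0]},{"grip":-1,"dp":[2.9,-2.05,0],"rotation":[0,0,0]},{"grip":-1,"dp":[2.9,-2.05,-0.2],"rotation":[0,0,0]},{"grip":-1,"dp":[2.9,-2.05,-0.2],"rotation":[0,0,0]},{"grip":-1,"dp":[2.9,-2.05,-0.2],"rotation":[0,0,0]},{"grip":-1,"dp":[2.9,-2.05,-0.2],"rotation":[0,0,0]},{"grip":-1,"dp":[2.9,-2.05,-0.2],"rotation":[0,0,0]},{"grip":-1,"dp":[2.9,-2.05,0],"rotation":[0,0,0]},{"grip":-1,"dp":[2.9,-2.05,0],"rotation":[0,0,0]},{"grip":-1,"dp":[2.9,-2.05,0],"rotation":[0,0,0]},{"grip":-1,"dp":[1.5,-1.05,0],"rotation":[0,0,0]},{"grip":-1,"dp":[0,0,0],"rotation":[0,0,0]}]'
python3 - <<'E'
from h import *
st();goto([.6493,.0485,.22],108);
E
```

```text
t: 20.62
position: [0.6464, 0.0548, 0.2269]
ee_rot: [-3.124, 0.016, 0.556]
contact_force: [-0.6, 0.8, -2.8]
finger_gap: 0.0592
{'t': 20.6167, 'position': [0.6464, 0.0548, 0.2269], 'ee_rot': [-3.1243, 0.0158, 0.5562], 'contact_force': [-0.5887, 0.826, -2.8297], 'torque': [0.0334, -0.0065, -0.0269], 'finger_gap': 0.0592, 'joint_pos': [0.0247, 0.4288, 0.9707, 0.0071, 1.7645, 1.0407]}
dp cm [-0.08  0.7   0.68] rot deg [ -1.44   0.11 -76.13]
```

```bash
python3 -m pendant '[{"grip":-1,"dp":[0,0,-0.2],"rotation":[-0.3,0,-7]},{"grip":-1,"dp":[0,0,-0.2],"rotation":[-0.3,0,-7]},{"grip":-1,"dp":[0,0,-0.2],"rotation":[-0.3,0,-7]},{"grip":-1,"dp":[0,0,-0.2],"rotation":[0,0,-7]},{"grip":-1,"dp":[0,0,0],"rotation":[0,0,-7]},{"grip":-1,"dp":[0,0,0],"rotation":[0,0,-7]},{"grip":-1,"dp":[0,0,0],"rotation":[0,0,-7]},{"grip":-1,"dp":[0,0,0],"rotation":[0,0,-7]},{"grip":-1,"dp":[0,0,0],"rotation":[0,0,-7]},{"grip":-1,"dp":[0,0,0],"rotation":[0,0,-7]},{"grip":-1,"dp":[0,0,0],"rotation":[0,0,-6]},{"grip":-1,"dp":[0,0,0],"rotation":[0,0,0]}]'
python3 - <<'E'
from h import *
st();goto([.6493,.0485,.15],108.1);
E
```

```text
t: 21.62
position: [0.6404, 0.0486, 0.2173]
ee_rot: [-3.103, -0.005, 1.919]
contact_force: [-1.0, -0.1, -1.9]
finger_gap: 0.0593
{'t': 21.6167, 'position': [0.6404, 0.0486, 0.2173], 'ee_rot': [-3.1029, -0.0045, 1.9187], 'contact_force': [-1.0104, -0.0968, -1.8936], 'torque': [-0.0057, -0.0647, -0.0432], 'finger_gap': 0.0593, 'joint_pos': [0.0218, 0.4246, 0.9954, -0.0082, 1.7596, -0.3276]}
dp cm [-0.34  1.1   6.69] rot deg [-2.22 -0.23  1.84]
```

```bash
python3 -m pendant '[{"grip":-1,"dp":[-0.2,0.5,1.5],"rotation":[-1.1,-0.1,0.9]},{"grip":-1,"dp":[-0.1,0.5,1.5],"rotation":[-1.1,-0.1,0.9]},{"grip":-1,"dp":[0,0,1.5],"rotation":[0,0,0]},{"grip":-1,"dp":[0,0,0.8],"rotation":[0,0,0]},{"grip":-1,"dp":[0,0,0],"rotation":[0,0,0]}]'
python3 - <<'E'
from h import *
st();goto([.6493,.0485,.1185],108.1);
grab('wrist','w15.png');grab('scene','s15.png')
d=grab('scene');cv2.imwrite('pics/s15z.png',cv2.resize(d['image'][150:290,240:420],None,fx=4,fy=4,interpolation=cv2.INTER_CUBIC))
E
```

```text
t: 22.03
position: [0.6486, 0.0457, 0.159]
ee_rot: [-3.139, -0.0, 1.867]
contact_force: [0.1, 0.2, -2.3]
finger_gap: 0.0592
{'t': 22.0333, 'position': [0.6486, 0.0457, 0.159], 'ee_rot': [-3.139, -0.0005, 1.8674], 'contact_force': [0.1249, 0.1931, -2.259], 'torque': [0.0386, 0.0054, 0.0471], 'finger_gap': 0.0592, 'joint_pos': [0.0136, 0.4386, 1.0927, -0.0003, 1.6129, -0.283]}
dp cm [0.25 0.16 4.05] rot deg [-0.15 -0.03 -1.11]
```

View pics/w15.png

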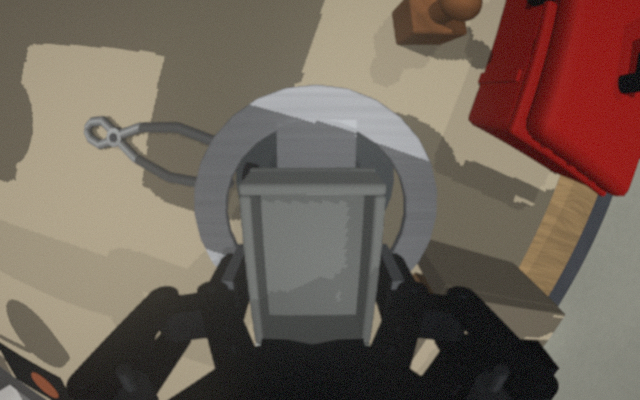

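View pics/s15z.png

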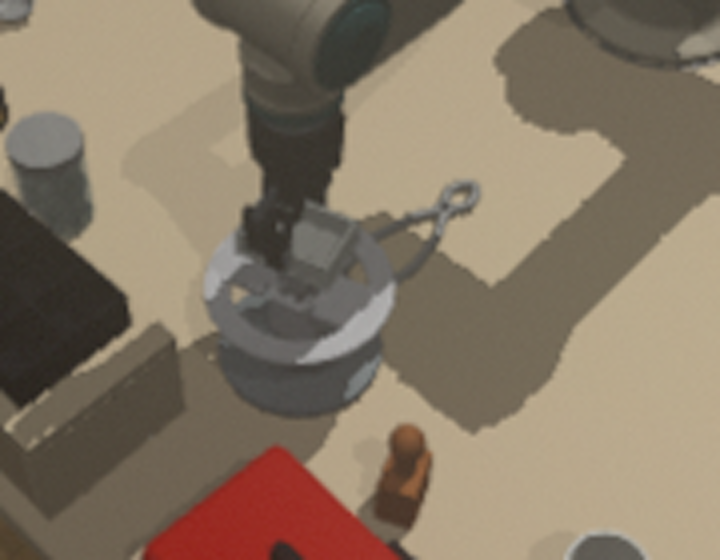

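```bash
python3 -m pendant '[{"grip":-1,"dp":[0.25,0.15,0.7],"rotation":[-0.1,0,-1.1]},{"grip":-1,"dp":[0,0,0.8],"rotation":[0,0,0]},{"grip":-1,"dp":[0,0,0.8],"rotation":[0,0,0]},{"grip":-1,"dp":[0,0,0.6],"rotation":[0,0,0]},{"grip":-1,"dp":[0,0,0],"rotation":[0,0,0]}]'
python3 - <<'E'
from h import *
st();goto([.6493,.0485,.1185],108.1)
E
```

```text
t: 22.6
position: [0.6522, 0.0494, 0.1341]
ee_rot: [3.132, 0.003, 1.89]
contact_force: [-0.3, 0.2, -2.2]
finger_gap: 0.0597
{'t': 22.6, 'position': [0.6522, 0.0494, 0.1341], 'ee_rot': [3.1319, 0.0026, 1.8896], 'contact_force': [-0.3431, 0.1659, -2.2171], 'torque': [0.0723, 0.0509, 0.0238], 'finger_gap': 0.0597, 'joint_pos': [0.019, 0.4537, 1.123, 0.0003, 1.555, -0.2999]}
dp cm [ 0.01 -0.32  1.56] rot deg [0.55 0.15 0.17]
```

```bash
python3 -m pendant '[{"grip":-1,"dp":[0,-0.3,0.4],"rotation":[0.5,0.1,0.1]},{"grip":-1,"dp":[0,-0.05,0.4],"rotation":[0.05,0,0]},{"grip":-1,"dp":[0,0,0.3],"rotation":[0,0,0]},{"grip":-1,"dp":[0,0,0],"rotation":[0,0,0]}]'
python3 - <<'E'
from h import *
st();goto([.6493,.0485,.1185],108.1)
E
```

```text
t: 22.93
position: [0.6484, 0.0481, 0.1214]
ee_rot: [-3.14, 0.0, 1.887]
contact_force: [0.3, -0.6, -1.2]
finger_gap: 0.0595
{'t': 22.9333, 'position': [0.6484, 0.0481, 0.1214], 'ee_rot': [-3.1396, 0.0004, 1.8874], 'contact_force': [0.3011, -0.6031, -1.2337], 'torque': [0.0424, -0.0073, -0.0177], 'finger_gap': 0.0595, 'joint_pos': [0.0178, 0.4603, 1.14, -0.001, 1.5431, -0.2988]}
dp cm [0.   0.1  0.29] rot deg [-0.11  0.02  0.04]
```

```bash
python3 -m pendant '[{"grip":-1,"dp":[0,0.05,0.1],"rotation":[0,0,0]},{"grip":-1,"dp":[0,0,0.1],"rotation":[0,0,0]},{"grip":-1,"dp":[0,0,0],"rotation":[0,0,0]}]'; python3 -c "
from h import *
st()"; python3 -m pendant '[{"grip":-1,"dp":[0,0,0.1],"rotation":[0,0,0]},{"grip":-1,"dp":[0,0,0.05],"rotation":[0,0,0]},{"grip":-1,"dp":[0,0,0],"rotation":[0,0,0]}]'; python3 -c "
from h import *
st()"
```

```text
t: 23.18
position: [0.649, 0.0483, 0.1194]
ee_rot: [-3.14, 0.001, 1.887]
contact_force: [-0.3, 0.4, -1.3]
finger_gap: 0.0596
{'t': 23.1833, 'position': [0.649, 0.0483, 0.1194], 'ee_rot': [-3.1401, 0.0006, 1.8874], 'contact_force': [-0.3148, 0.3777, -1.341], 'torque': [0.0444, 0.0445, 0.0094], 'finger_gap': 0.0596, 'joint_pos': [0.0179, 0.4632, 1.1402, -0.001, 1.5395, -0.2986]}
t: 23.43
position: [0.6494, 0.0482, 0.1187]
ee_rot: [-3.142, 0.001, 1.887]
contact_force: [0.3, -0.2, -2.5]
finger_gap: 0.059
{'t': 23.4333, 'position': [0.6494, 0.0482, 0.1187], 'ee_rot': [-3.1415, 0.001, 1.8873], 'contact_force': [0.2946, -0.1862, -2.4846], 'torque': [-0.0169, 0.0032, -0.0266], 'finger_gap': 0.059, 'joint_pos': [0.0179, 0.4636, 1.141, -0.001, 1.5368, -0.2986]}
```

```bash
python3 -m pendant '[{"grip":-1,"dp":[0,0,0.1],"rotation":[0,0,0]}]'; python3 -c "
from h import *
st()";  python3 -m pendant '[{"grip":-1,"dp":[0,0,0.1],"rotation":[0,0,0]}]'; python3 -c "
from h import *
st()"
```

```text
t: 23.52
position: [0.6496, 0.0482, 0.1184]
ee_rot: [3.141, 0.001, 1.887]
contact_force: [-2.4, -0.7, 4.0]
finger_gap: 0.059
{'t': 23.5167, 'position': [0.6496, 0.0482, 0.1184], 'ee_rot': [3.1409, 0.0013, 1.8873], 'contact_force': [-2.4183, -0.723, 3.9885], 'torque': [0.0643, 0.5681, 0.0283], 'finger_gap': 0.059, 'joint_pos': [0.0178, 0.4637, 1.1415, -0.001, 1.5354, -0.2986]}
t: 23.6
position: [0.6497, 0.0482, 0.1184]
ee_rot: [3.14, 0.001, 1.887]
contact_force: [-4.8, -1.3, 5.6]
finger_gap: 0.0595
{'t': 23.6, 'position': [0.6497, 0.0482, 0.1184], 'ee_rot': [3.1405, 0.0014, 1.8873], 'contact_force': [-4.8264, -1.3128, 5.5604], 'torque': [0.0458, 0.895, 0.0454], 'finger_gap': 0.0595, 'joint_pos': [0.0178, 0.4635, 1.1419, -0.001, 1.5347, -0.2987]}
```

```bash
python3 -m pendant '[{"grip":-1,"dp":[0,0,-0.03],"rotation":[0,0,0]},{"grip":-1,"dp":[0,0,0],"rotation":[0,0,0]}]'; python3 -c "
from h import *
st()"
```

```text
t: 23.77
position: [0.6498, 0.0482, 0.1189]
ee_rot: [3.14, 0.002, 1.887]
contact_force: [0.5, -0.2, -2.3]
finger_gap: 0.0593
{'t': 23.7667, 'position': [0.6498, 0.0482, 0.1189], 'ee_rot': [3.1397, 0.0016, 1.8874], 'contact_force': [0.5214, -0.1595, -2.3126], 'torque': [-0.0257, -0.0057, -0.035], 'finger_gap': 0.0593, 'joint_pos': [0.0179, 0.4629, 1.1415, -0.001, 1.5349, -0.2987]}
```

```bash
python3 -m pendant '[{"grip":-1,"dp":[0,0,0.08],"rotation":[0,0,0]},{"grip":0.45,"dp":[0,0,0],"rotation":[0,0,0]},{"grip":0.6,"dp":[0,0,0],"rotation":[0,0,0]},{"grip":0.8,"dp":[0,0,0],"rotation":[0,0,0]},{"grip":0.9,"dp":[0,0,0],"rotation":[0,0,0]},{"grip":0.9,"dp":[0,0,0],"rotation":[0,0,0]}]'; python3 -c "
from h import *
st();grab('wrist','w16.png')"
```

```text
t: 24.27
position: [0.6505, 0.0482, 0.1186]
ee_rot: [3.137, 0.002, 1.887]
contact_force: [0.1, -0.2, 0.6]
finger_gap: 0.081
{'t': 24.2667, 'position': [0.6505, 0.0482, 0.1186], 'ee_rot': [3.1375, 0.0024, 1.8873], 'contact_force': [0.0863, -0.1987, 0.6278], 'torque': [-0.0359, 0.0239, 0.0442], 'finger_gap': 0.081, 'joint_pos': [0.0179, 0.4633, 1.1416, -0.0011, 1.532, -0.2986]}
```

View pics/w16.png

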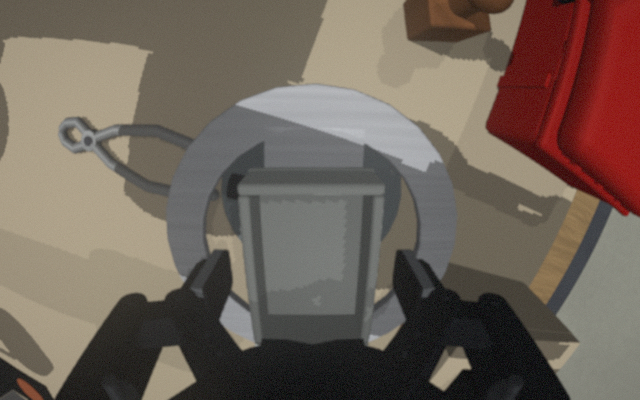

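```bash
python3 -m pendant '[{"grip":1,"dp":[0,-0.05,-0.6],"rotation":[0,0,0]},{"grip":1,"dp":[0,0,-1],"rotation":[0,0,0]},{"grip":1,"dp":[0,0.05,-1.5],"rotation":[0,0,0]},{"grip":1,"dp":[0,0.05,-2],"rotation":[0,0,0]},{"grip":1,"dp":[0,0.05,-2.5],"rotation":[0,0,0]},{"grip":1,"dp":[0,0,-2.5],"rotation":[0,0,0]},{"grip":1,"dp":[0,0,-1],"rotation":[0,0,0]},{"grip":1,"dp":[0,0,0],"rotation":[0,0,0]}]'
python3 - <<'E'
from h import *
st();d=grab('wrist','w17.png')
cv2.imwrite('pics/pot17.png',rect(d,[.6493,.0485],.144,.09,560))
cv2.imwrite('pics/disc17.png',rect(d,[.6493,.0485],.108,.1,560))
x=circ(d,[.6493,.0483],.108,.086,.008);print(x[0].round(4),x[1])
d=grab('scene');cv2.imwrite('pics/s17.png',cv2.resize(d['image'][130:290,220:420],None,fx=3.7,fy=3.7,interpolation=cv2.INTER_CUBIC))
grab('top','t17.png')
E
```

```text
t: 24.98
position: [0.6503, 0.0486, 0.2385]
ee_rot: [3.137, 0.002, 1.887]
contact_force: [0.2, 0.3, -0.8]
finger_gap: 0.0854
{'t': 24.9833, 'position': [0.6503, 0.0486, 0.2385], 'ee_rot': [3.1373, 0.0024, 1.8872], 'contact_force': [0.173, 0.2891, -0.8236], 'torque': [0.0305, 0.0163, 0.0433], 'finger_gap': 0.0854, 'joint_pos': [0.0185, 0.4153, 0.9653, -0.0011, 1.7562, -0.2982]}
[0.6495 0.0484 0.0844] 0.6444444444444445
```

View pics/pot17.png

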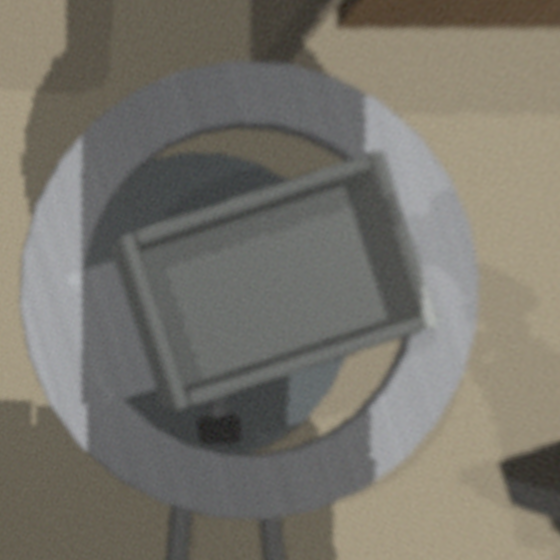

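View pics/s17.png

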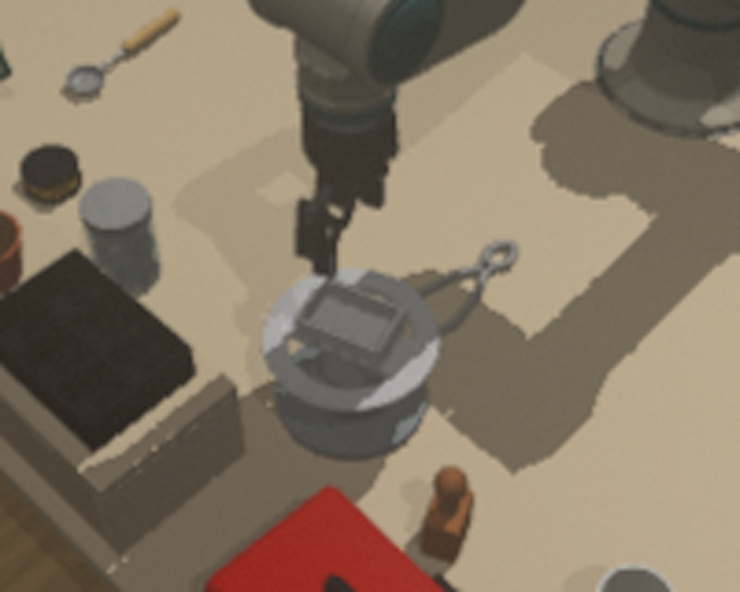

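View pics/t17.png

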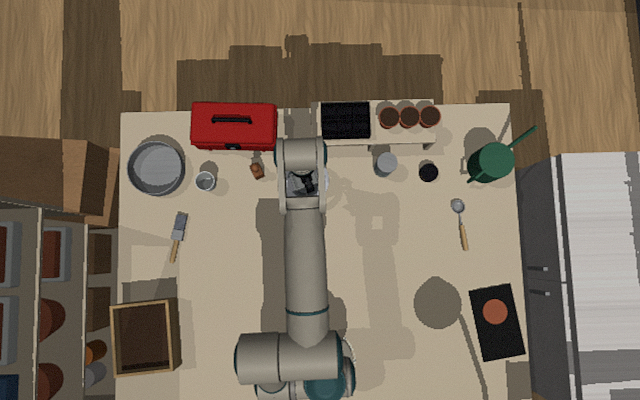

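```bash
python3 -c "
from h import *
print(ctrl.hand_in())"
```

```text
the job is handed in; nothing more can be done
None
```

The head is seated on the spindle and the pot stands in the middle of it. I handed the job in at about t = 25 s of the 61 s allowed.

**Head**
- I pinched it by the hub flats, turned it to the tooth angle read from the images (about 48° mod 60), and lowered it over the nose. It meshed without catching on the teeth.
- I then rocked it by about 4° each way. The spindle turned with it against 0.23 N m, which confirmed the mesh.
- It came to rest with the tool at z = 0.0732 m. That puts the hub at 60 mm, on the shoulder. The contact force changed by only about 10 N.

**Pot**
- I gripped it across its width, set it down with its long side along the head's arms (about 8 N change in force), released it, and raised the gripper clear.

**Last checks**
- **Position:** the head's centre measured (0.6495, 0.0484) against the spindle axis at (0.6493, 0.0483). The pot's centre is within about 1 mm of the axis, upright and level.
- **Gripper:** open, about 95 mm above the pot and touching nothing.
- **Bystanders:** by eye, none looked moved in the last pictures, though the arm blocked part of the top view. I did not measure their positions.

**Disagreement:** lengths measured with the wrist camera came out about 2–5% smaller than the stated sizes (pot length 86 mm instead of 90). The centres agreed between views to within about 2 mm.

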